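Refit and lock the ice crusher's control dial

TASK

The control dial of the ice crusher was taken off for cleaning and lies on the worktop. Put it back on its spindle on the sloping console, turning it on the spindle's end until the hidden flat lines up and it drops fully home, and turn it to off, with its pointer at the lock slide. Then push the red-thumbed lock slide all the way across so that its tongue stands in the dial's notch, and leave the things standing around where they are.

Things in the scene. Friction and masses are not known exactly. Their poses are not given: they have to be found in the camera images.
- dial_mid (a point): The loose control dial: black, a round hollow skirt 54 mm across and 13 mm high, across it a straight grip 50 mm long, 22 mm wide, 13 to 42 mm above the underside; a white pointer line on one half of the grip and down that end. It lies flat on its skirt, about 70 g. This is its centre, half-way up (21 mm above the underside); z out of its top, x along the grip to the pointer end.
- dial_pointer (a point): Pointer side of the dial: 20 mm from dial_mid along its x, same height and axes. Below it the skirt has a notch 13 mm wide and 10 mm high, open at the bottom, for the lock slide's tongue.
- dial_bore (a point): Centre of the flared mouth (21 mm wide) of the bore in the dial's hollow underside, 5 mm above the underside, same axes as dial_mid. The bore is 15.4 mm wide and ends 30 mm above the underside; from 12 mm above the underside on it has one flat, 4.4 mm from its axis, on the pointer side. Once home the dial takes the spindle along (0.05 N m), between stops at off and 1.35 rad clockwise.
- dial_seat (a point): Fixed point on the ice crusher's sloping grey console, where the bare brass spindle leaves the plate: on its axis, on the plate. The plate slopes 25 degrees from level, facing the robot. z out of the plate along the spindle, x up the slope, y to the left along the plate, to the lock slide. Dial home: skirt on the plate, dial_mid 21 mm from here; dial at off: pointer along y.
- spindle_tip (a point): End of the spindle, 26 mm out of the plate, axes of dial_seat. 14 mm thick, one flat 3.5 mm from its axis; the dial fits one way only, flat to the pointer side. Turned wrong, the dial rests on this end, 14 mm proud; within about 0.15 rad it drops home, perhaps with a little wiggling. The flat was left 0.35 to 1.15 rad clockwise of y (seen looking onto the plate), not told where.
- lock_thumb (a point): Centre of the lock slide's red thumb piece: 13 mm up the slope, 12 mm along the slide, 17 mm high, top 24 mm above the plate, axes of dial_seat. It starts 70 mm from the spindle's axis along y and slides straight to the axis. Two steel guides, 10 mm high, hold its bar 42 and 87 mm from the axis.
- lock_slide (a joint): Travel of the lock slide in m: 0 drawn back (tongue tip 37 mm from the spindle's axis, clear of the dial), 0.020 fully across (tip 17 mm from the axis, through the notch of a dial that is home and at off). Stays where it is left; about 1.5 N moves it.
- jigger_mid (a point): Bystander: steel double jigger, 44 mm across, 88 mm high, upright; its centre.
- stopper_mid (a point): Bystander: steel wine stopper, 37 mm across, 73 mm high, upright; its centre.
- tumbler_mid (a point): Bystander: greenish glass tumbler, 84 mm across, 106 mm high, on a slate coaster; its centre.
Things that resemble listed ones, but are neither listed nor needed, are in the scene too. Of the things that look like the part that bears dial_mid, take the one that is farthest from the robot's base at the start.

How it is judged (in metres and radians):
On the way:
1. the dial has dropped fully home on the spindle while the lock slide is still drawn back (z of dial_mid in the frame of dial_seat below 0.0245 m and distance between dial_mid and dial_seat below 0.0255 m and angle between the z axis of dial_mid and the z axis of dial_seat, either way round below 0.12 rad and value of joint lock_slide below 0.008 m), for 0.2 s.
At the end, for the whole second after the job is handed in: The dial is fully home and square on its spindle (middle at most 24.5 mm from the plate; 21 is fully down), its pointer at off (within about 14 degrees of the slide), the lock slide at least 17 of its 20 mm across, its tongue in the notch (z of dial_mid in the frame of dial_seat below 0.0245 m and distance between dial_mid and dial_seat below 0.0255 m and angle between the z axis of dial_mid and the z axis of dial_seat, either way round below 0.12 rad and y of dial_pointer in the frame of dial_seat above 0.016 m and x of dial_pointer in the frame of dial_seat between -0.005 and 0.005 m and value of joint lock_slide above 0.017 m); the robot touches nothing.
It fails at once if the jigger is shifted by more than 30 mm (distance of jigger_mid from where it was at the start of the episode above 0.03 m).
It fails at once if the wine stopper is shifted by more than 30 mm (distance of stopper_mid from where it was at the start of the episode above 0.03 m).
It fails at once if the tumbler is shifted by more than 30 mm (distance of tumbler_mid from where it was at the start of the episode above 0.03 m).
It also fails if it takes over 58 s, if anything falls off the work surface, if the arm or the gripper's body presses on something with over 40 N, if the wrist force passes 120 N, or if a joint passes its speed limit or range.

ROBOT

A 6-joint arm with a two-finger parallel gripper is mounted at the origin on a cart in front of the work surface, level with it; the furniture and walls round the work are solid. World frame = base frame: x ahead of the robot, y to its left, z up, the work surface at z = 0. Lengths are in m, angles in degrees, forces in N, time in s.
With the tool pointing down it reaches from about 0.35 to 0.875 m from the base axis. Payload 4.2 kg.
Tool frame: the origin (TCP) lies midway between the tips of the shut fingers; the grasp point (between the pads) lies 19 mm behind it; z points along the fingers, y is the direction in which the jaws open and shut (so a half turn about z gives the same grasp; the last joint's range is limited). The gripper opens to 87 mm and grips with 3 to 60 N. Pads are 19 mm wide; open, the fingers measure 117 mm over their backs; the gripper's body (75 mm by 190 mm) begins 51 mm behind the grasp point.
Start: joints at [-52.964, 22.042, 0.453, 0, -68.411, -14.817], TCP at [0.236, -0.579, 0.223] pointing down, gripper open.
Joint ranges: [-179.83, 179.83], [-69.29, 118.12], [-61.27, 80.66], [-181.25, 117.63], [-171.15, -9.14], [-177.46, 177.46]. Speed limits (degrees/s): [159.86, 159.86, 180, 180, 180, 180].

INTERFACE

Orientations are given as a 3x3 rotation matrix whose columns are the frame's x, y, z axes.
In Python, from station import r gives the robot as it stands.
- The arm moves only by the tool play_rows, never from a script. Its argument "commands" is a list that holds one entry, the list of rows, each a list of 7 numbers: the shift along the world's x, y, z in m, then the turn, a rotation vector about the world's x, y, z in rad, then the closure, from 0 (fully open) to 1 (shut). A call has 1 to 5 rows; each row is the pose to reach, as a shift and turn from the pose commanded when the call began; what a row does not reach only later rows make up. A row lasts 1/10 s, in which the tool goes at most 50 mm and 8.59 degrees, less where a joint would pass 70% of its speed; a pose out of reach is approached as far as the arm can. A call with a gripper value outside its range is refused whole. The fingers move at their own pace and stop on an object; the grip force is fixed at half the most. Time passes only in rows, so rows that repeat a pose let the fingers close. It gives the time, the measured TCP pose, the force and the opening at its end, in the units of the state.
- r.sense(): the state, without advancing time (a new reading comes with each control period).
- r.capture(name): name is "side" or "top"; returns a dict with "image" (420x560x3 uint8, red, green, blue), "range_z" (420x560 float32, m along the optical axis (not along the pixel's ray), 0 where there is no reading), "intrinsics" (3x3 intrinsics, pixels), "extrinsics" (4x4, takes a point from camera to world coordinates). Camera axes: x right, y up, looking along -z (the intrinsics and any distortion apply to the point x, -y, -z); pixel columns grow to the right and rows downward; lengths in m; the calibration is good to about 2 mm. A picture is of the moment at which its call begins.
- r.finish_job(): hands the job in, once; it reports no verdict.
The state is a dict: "time_s": time; "joints": joint angles; "joint_velocities": joint speeds; "effort": joint torques, N m; "tcp_pos": TCP position; "ee_rot": TCP orientation; "wrist_force": force on the tool from outside, world axes, zero at the start; "moment": the same for the moment, N m; "gripper_width": opening from 0.0 (shut) to 1.0 (fully open).
Only numpy, scipy, OpenCV 4.12 (cv2) and the standard library are available. Lean on these libraries where they do the work, as an engineer would, in place of code of your own. Each camera call takes 0.05 s, during which the arm holds its last target. There are 200 camera calls.

## Working session

There is one attempt and no reset: what is moved stays moved. The work goes in short steps, Python scripts to look and compute and a tool call to move; the robot and the scene stay as the last step left them, time stands still between calls to the robot, and variables do not carry over. Pictures are saved under pics/ and viewed, about 8 in all and at most 12, crops included, and the job is handed in when it is done.

Besides the shell and the picture viewer there is one more tool, called after "Emit:" in YAML: its name, and indented under it one key for each argument. play_rows: Moves the arm, as the interface text tells. Its arguments: {"type":"object","properties":{"commands":{"type":"array","items":{"type":"array","items":{"type":"array","items":{"type":"number"}}}}},"required":["commands"]}

```bash
ls; mkdir -p pics; cat > h.py <<'E'
import numpy as np,cv2
from station import r
def cap(n,save=None):
    c=r.capture(n)
    if save: cv2.imwrite('pics/'+save,c['image'][:,:,::-1])
    np.savez(''+n+'.npz',**c)
    return c
def ld(n): return dict(np.load(''+n+'.npz'))
def w(c,u,v,z=None):
    K=c['intrinsics'];E=c['extrinsics']
    d=np.array([(u-K[0,2])/K[0,0],-(v-K[1,2])/K[1,1],-1.])
    if z is None:
        return E[:3,:3]@(d*c['range_z'][int(round(v)),int(round(u))])+E[:3,3]
    D=E[:3,:3]@d; return E[:3,3]+D*(z-E[2,3])/D[2]
def cloud(c):
    K=c['intrinsics'];E=c['extrinsics'];Z=c['range_z'];H,W=Z.shape
    u,v=np.meshgrid(np.arange(W),np.arange(H))
    P=np.stack([(u-K[0,2])/K[0,0]*Z,-(v-K[1,2])/K[1,1]*Z,-Z],-1)
    return P@E[:3,:3].T+E[:3,3]
def proj(c,P):
    K=c['intrinsics'];E=c['extrinsics'];p=E[:3,:3].T@(np.array(P)-E[:3,3])
    return K[0,0]*p[0]/-p[2]+K[0,2],K[1,1]*-p[1]/-p[2]+K[1,2]
E
python3 - <<'E'
from h import *
for n in('top','side'):
    c=cap(n,n+'0.png');print(c['intrinsics'],c['extrinsics'],(c['range_z']>0).mean())
print(r.sense())
E
```

```text
pics
[[467.79743154   0.         276.45948746]
 [  0.         467.79743154 207.45219269]
 [  0.           0.           1.        ]] [[ 3.49949718e-04  9.87939094e-01 -1.54842580e-01  2.25833822e-01]
 [-9.97032196e-01 -1.15758410e-02 -7.61104406e-02 -1.25742961e-01]
 [-7.69849128e-02  1.54409673e-01  9.85003034e-01  1.52076484e+00]
 [ 0.00000000e+00  0.00000000e+00  0.00000000e+00  1.00000000e+00]] 0.9960374149659864
[[386.55505133   0.         280.0368424 ]
 [  0.         386.55505133 207.33181158]
 [  0.           0.           1.        ]] [[-0.55629757  0.33904842 -0.75866935 -0.37485206]
 [-0.83082538 -0.20914075  0.51574154  0.54914166]
 [ 0.01619268  0.91722752  0.39803452  0.53436821]
 [ 0.          0.          0.          1.        ]] 0.9959523809523809
{'time_s': 0.1, 'joints': array([-5.29651077e+01,  2.20849055e+01,  3.88681187e-01, -2.45048386e-02,
       -6.84114009e+01, -1.48161287e+01]), 'joint_velocities': array([ 0.00033227, -0.30216292,  0.16180249,  0.02936849, -0.01192835,
        0.03329202]), 'effort': array([-7.69741764e-04, -3.91690135e+01,  1.87933463e+01,  4.23193350e+00,
        1.34349702e-02, -6.76393120e-05]), 'tcp_pos': array([ 0.23614843, -0.57809616,  0.2215937 ]), 'ee_rot': array([[-9.25806394e-01, -3.77997166e-01, -8.13890794e-04],
       [-3.77998030e-01,  9.25804766e-01,  1.73898223e-03],
       [ 9.61736216e-05,  1.91760999e-03, -9.99998157e-01]]), 'wrist_force': array([ 0.57006754,  0.53494682, -0.35179994]), 'moment': array([0.0621106 , 0.05294115, 0.0056238 ]), 'gripper_width': 1.003010856827363}
```

View pics/top0.png

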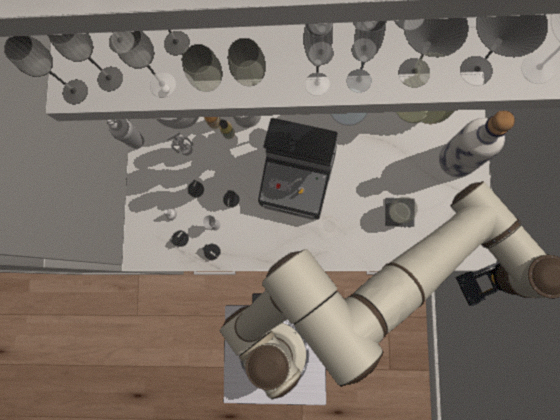

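View pics/side0.png

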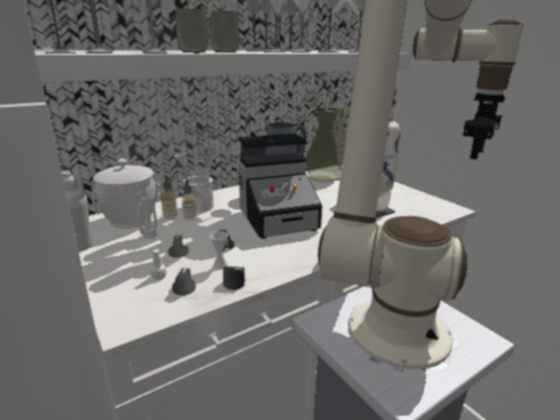

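The top view shows four dark knob-like things at (195,189), (231,199), (180,238) and (212,252). The console is at about (297,190), with the spindle near (300,190) and the red thumb near (278,185). I'll enlarge both areas.

```bash
python3 - <<'E'
from h import *
c=ld('top');s=ld('side')
a=c['image'][165:275,155:255];b=c['image'][165:220,250:350]
f=lambda im,k:cv2.convertScaleAbs(cv2.resize(im,None,fx=k,fy=k,interpolation=cv2.INTER_CUBIC),alpha=1.6)
A=f(a,5.4);B=f(b,5.0)[:300]
S=f(s['image'][225:300,145:255],3.5)
cv2.imwrite('pics/k.png',A[:,:,::-1])
m=np.zeros((600,500,3),np.uint8);m[:275,:500]=B[:275];m[300:300+262,:385]=S
cv2.imwrite('pics/m.png',m[:,:,::-1])
P=cloud(c)
for u,v in[(195,189),(231,199),(180,238),(212,252),(170,214),(212,222),(300,190),(278,185),(400,211),(150,250),(80,5)]: 
    p=P[v,u];print((u,v),p.round(3),np.hypot(*p[:2]).round(3), P[v-4:v+5,u-4:u+5,2].max().round(3))
E
```

```text
(195, 189) [0.522 0.256 0.042] 0.582 1.521
(231, 199) [0.487 0.136 0.045] 0.506 0.049
(180, 238) [0.362 0.301 0.041] 0.471 0.046
(212, 252) [0.317 0.195 0.042] 0.372 0.047
(170, 214) [0.441 0.336 0.043] 0.554 0.078
(212, 222) [0.413 0.197 0.043] 0.458 0.092
(300, 190) [ 0.494 -0.09   0.144] 0.502 0.146
(278, 185) [ 0.511 -0.024  0.144] 0.511 0.146
(400, 211) [ 0.447 -0.406  0.012] 0.604 0.115
(150, 250) [0.326 0.411 0.005] 0.525 0.009
(80, 5) [0.637 0.22  0.895] 0.674 0.897
```

View pics/k.png

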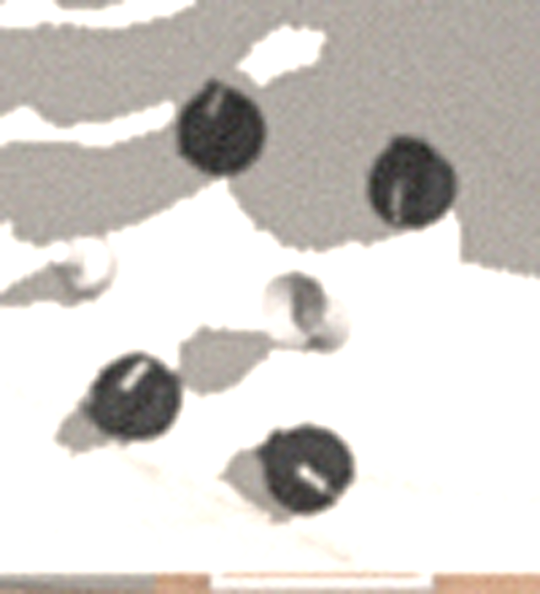

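View pics/m.png

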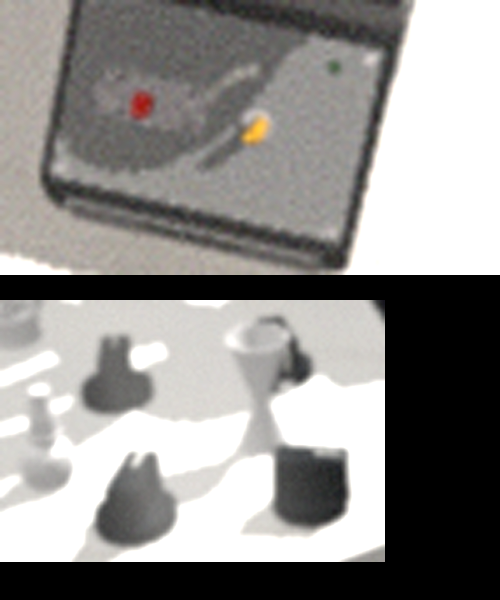

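```bash
cat >> h.py <<'E'
def tri(obs):
    A=[];b=[]
    for c,u,v in obs:
        K=c['intrinsics'];E=c['extrinsics']
        d=E[:3,:3]@np.array([(u-K[0,2])/K[0,0],-(v-K[1,2])/K[1,1],-1.]);d/=np.linalg.norm(d)
        M=np.eye(3)-np.outer(d,d);A.append(M);b.append(M@E[:3,3])
    A=np.vstack(A);b=np.hstack(b);x=np.linalg.lstsq(A,b,rcond=None)[0];return x,np.abs(A@x-b).max()
E
python3 - <<'E'
from h import *
# average several frames
acc={}
for n in('top','side'):
    fr=[r.capture(n) for _ in range(6)]
    c=fr[0];Z=np.stack([f['range_z'] for f in fr]);Z[Z==0]=np.nan
    c['range_z']=np.nan_to_num(np.nanmedian(Z,0)).astype(np.float32)
    c['image']=np.mean([f['image'] for f in fr],0).astype(np.uint8)
    np.savez(n+'.npz',**c);acc[n]=c
c,s=acc['top'],acc['side'];P=cloud(c);I=c['image'].astype(int)
# dial
R=P[180:200,183:208].reshape(-1,3);print('z hist',np.histogram(R[:,2],bins=np.arange(-.01,.06,.005)))
D=I[180:200,183:208].sum(-1).reshape(-1)
t=R[(R[:,2]>.032)&(R[:,2]<.052)];m=t[:,:2].mean(0);U,S,V=np.linalg.svd(t[:,:2]-m)
print('grip',len(t),m,t[:,2].mean(),V[0],'ext',[np.ptp((t[:,:2]-m)@v) for v in V])
t=R[(R[:,2]>.007)];print('all',len(t),t.min(0),t.max(0),(t.min(0)+t.max(0))/2)
print(I[180:200,183:208].sum(-1)//3)
print((P[180:200,183:208,2]*1000).astype(int))
def cen(c,box,f):
    I=c['image'].astype(float);u0,u1,v0,v1=box;J=I[v0:v1,u0:u1];W=np.clip(f(J),0,None);vv,uu=np.mgrid[v0:v1,u0:u1]
    return (W*uu).sum()/W.sum(),(W*vv).sum()/W.sum(),W.max()
red=lambda J:J[...,0]-J[...,1]-40
yel=lambda J:J[...,0]-J[...,2]-30
for nm,f,bt,bs in(('red',red,(268,290,178,195),(262,282,180,198)),('yel',yel,(290,312,182,200),(285,305,175,195))):
    a=cen(c,bt,f);b=cen(s,bs,f);print(nm,a,b,tri([(c,*a[:2]),(s,*b[:2])]),w(c,*a[:2]),w(s,*b[:2]))
# plate plane
u0,u1,v0,v1=262,332,170,214
Q=P[v0:v1,u0:u1].reshape(-1,3);rng=np.random.default_rng(0);best=None
for _ in range(2000):
    q=Q[rng.choice(len(Q),3,False)];n=np.cross(q[1]-q[0],q[2]-q[0]);n/=np.linalg.norm(n)+1e-12
    if abs(n[2])<.8 or abs(n[2])>.96: continue
    k=(abs((Q-q[0])@n)<.003)
    if best is None or k.sum()>best.sum(): best=k
q=Q[best];m=q.mean(0);n=np.linalg.svd(q-m)[2][2];n*=np.sign(n[2]);print('plane',best.sum(),m,n,'slope',np.degrees(np.arccos(n[2])),'yaw',np.degrees(np.arctan2(-n[1],-n[0])))
E
```

```text
z hist (array([  0, 193,  98,  13,  64,   7,   7,   8,   9,  24,  77,   0,   0]), array([-0.01 , -0.005,  0.   ,  0.005,  0.01 ,  0.015,  0.02 ,  0.025,
        0.03 ,  0.035,  0.04 ,  0.045,  0.05 ,  0.055]))
grip 107 [0.52916262 0.26223604] 0.04050115595424483 [-0.91519355  0.40301459] ext [np.float64(0.050362673924932835), np.float64(0.022698141676387333)]
all 206 [0.50362355 0.23681578 0.00707282] [0.55379946 0.28878848 0.0439469 ] [0.52871151 0.26280213 0.02550986]
[[108 108 107 108 106 107 105 109 107  99  67  52  66  88  94 102 106 105
  108 130 152 127 104 103 105]
 [107 106 106 108 107 107 109 107  99  82  51  40  63  65  63  75  95 105
  103 110 116 107 104 106 109]
 [105 106 107 106 106 108 106  98  75  49  37  55  77  56  38  44  63  86
  100 106 107 106 105 106 106]
 [103 109 122 123 109 105  97  74  47  33  40  64  75  52  33  28  36  48
   75  98 104 106 105 107 107]
 [126 135 163 161 121  98  74  46  37  35  57  84  67  38  34  30  31  30
   47  78  99 110 109 106 106]
 [168 170 179 170 122  80  51  37  35  40  63  81  53  38  34  31  28  34
   35  54  84 106 108 106 
[... 3171 characters left out ...]
at64(271.48121645796067), np.float64(188.48837209302326), np.float64(52.0)) (array([ 0.51097727, -0.02228346,  0.13633659]), np.float64(0.00034451105116791586)) [ 0.50937999 -0.02311297  0.14276988] [ 0.50720357 -0.01934095  0.13822559]
yel (np.float64(300.7523020257827), np.float64(190.8683241252302), np.float64(99.0)) (np.float64(294.5128593040847), np.float64(185.31316187594553), np.float64(74.0)) (array([ 0.49296011, -0.09180302,  0.13855909]), np.float64(0.00031680547315118823)) [ 0.4922126  -0.09218122  0.14102515] [ 0.48672788 -0.08669487  0.14157692]
plane 2223 [ 0.50145226 -0.07281591  0.11597982] [-0.41463435  0.10176854  0.90427956] slope 25.273574470940822 yaw -13.790170083300943
```

Dial meant: (195,189), 0.59 m from the base. The other two gripped dials are at (231,199), 0.51 m, and (180,238), 0.47 m, and the cylinder-like one is at (212,252), 0.37 m. The chosen one measures 50x23 mm across the grip and 42 mm high, with its white pointer at the far (+x) end. Next I'll refine the spindle.

```bash
python3 - <<'E'
from h import *
c,s=ld('top'),ld('side')
m=np.array([0.50145226,-0.07281591,0.11597982]);n=np.array([-.41463,.10177,.90428])
yaw=np.radians(-13.8);sl=np.radians(25)
z=np.array([-np.sin(sl)*np.cos(yaw),-np.sin(sl)*np.sin(yaw),np.cos(sl)]);y=np.array([-np.sin(yaw),np.cos(yaw),0]);x=np.cross(y,z)
for nm,d,box in(('top',c,(265,325,170,212)),('side',s,(245,325,165,225))):
    P=cloud(d);u0,u1,v0,v1=box;Q=P[v0:v1,u0:u1];h=(Q-m)@n
    L=np.stack([(Q-m)@x*1000,(Q-m)@y*1000,h*1000],-1)
    k=(h>.015)&(h<.035)
    for a in(-1,1):
        kk=k&(np.sign(L[...,1])==a);q=L[kk];print(nm,a,len(q), q.mean(0) if len(q) else '', q.min(0),q.max(0))
    if nm=='top': 
        q=L[k]; print(q[(q[:,1]<0)].round(0)[:40])
    im=cv2.resize(d['image'][v0:v1,u0:u1],None,fx=10 if nm=='top' else 8,fy=10 if nm=='top' else 8,interpolation=cv2.INTER_CUBIC)
    cv2.imwrite('pics/z%s.png'%nm,cv2.convertScaleAbs(im,alpha=1.8)[:,:,::-1])
# housing
P=cloud(c);Q=P[118:165,262:338].reshape(-1,3);print('housing x,y,z pct',np.percentile(Q,[2,50,98],axis=0).round(3))
print('column', [tuple(P[v,300].round(3)) for v in range(125,215,6)])
E
python3 -c "
import cv2,numpy as np
a=cv2.imread('pics/ztop.png');b=cv2.imread('pics/zside.png')
print(a.shape,b.shape)
a=cv2.resize(a,(560,392)) if 0 else a
o=np.zeros((600,800,3),np.uint8);o[:280,:400]=cv2.resize(a,(400,280));
o[:420,:600]=a
cv2.imwrite('pics/z1.png',o[:420,:600])"
```

```text
top -1 16 [  4.83486261 -20.20875015  24.46026576] [ -0.74967267 -25.34988366  19.42606805] [ 11.1386017  -13.61860734  27.52986549]
top 1 19 [ 5.43251376 50.10122999 23.1338588 ] [-2.14204437 44.81081929 16.76396257] [11.36613086 55.89141309 25.80472993]
[[ 11. -20.  19.]
 [  8. -18.  23.]
 [ 10. -21.  26.]
 [  9. -24.  21.]
 [  6. -16.  26.]
 [  6. -19.  26.]
 [  6. -22.  24.]
 [  7. -25.  22.]
 [  1. -14.  25.]
 [  2. -17.  25.]
 [  3. -20.  25.]
 [  4. -23.  28.]
 [  4. -25.  24.]
 [ -1. -17.  26.]
 [  0. -20.  26.]
 [  0. -23.  25.]]
side -1 87 [ 73.68239718 -32.56699288  19.9746184 ] [ -2.30886852 -87.3200673   15.02266194] [98.68593245 -0.18951664 28.86174198]
side 1 207 [85.90595869 59.3539656  21.77987084] [-1.6861111   0.58824348 15.14351983] [109.530846   107.5273263   30.57163781]
housing x,y,z pct [[ 0.563 -0.206 -0.003]
 [ 0.617 -0.091  0.252]
 [ 0.769  0.038  0.262]]
column [(np.float64(0.66), np.float64(-0.094), np.float64(0.253)), (np.float64(0.643), np.float64(-0.094), np.float64(0.251)), (np.float64(0.622), np.float64(-0.094), np.float64(0.262)), (np.float64(0.607), np.float64(-0.094), np.float64(0.254)), (np.float64(0.589), np.float64(-0.094), np.float64(0.255)), (np.float64(0.574), np.float64(-0.093), np.float64(0.248)), (np.float64(0.577), np.float64(-0.091), np.float64(0.171)), (np.float64(0.565), np.float64(-0.091), np.float64(0.144)), (np.float64(0.548), np.float64(-0.09), np.float64(0.137)), (np.float64(0.531), np.float64(-0.09), np.float64(0.13)), (np.float64(0.513), np.float64(-0.09), np.float64(0.126)), (np.float64(0.492), np.float64(-0.09), np.float64(0.142)), (np.float64(0.48), np.float64(-0.089), np.float64(0.108)), (np.float64(0.462), np.float64(-0.089), np.float64(0.102)), (np.float64(0.445), np.float64(-0.088), np.float64(0.092))]
(420, 600, 3) (480, 640, 3)
```

View pics/ztop.png

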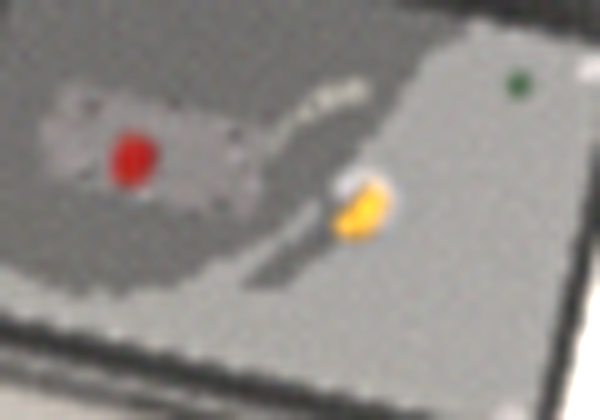

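View pics/zside.png

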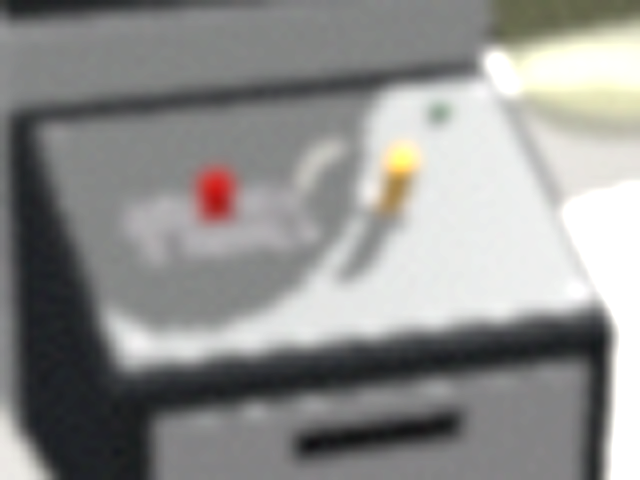

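Top crop: the spindle end's gold face is at about (362,208), that is pixel (300.7,190.3), and the thumb is at (277.7,185.5). Side crop: the spindle end is at about (403,155). The end face looks cut on the upper left, so the flat is probably about 0.5 rad clockwise of y. Spindle to thumb measures 70.3 mm against the stated 70, and the tip height 25.5 mm against 26. Moving over the dial now.

Emit:
play_rows:
  commands:
    - [[0.037, 0.105, 0.005, 0, 0, -0.1, 0], [0.073, 0.21, 0.01, 0, 0, -0.2, 0], [0.073, 0.21, 0.01, 0, 0, -0.2, 0], [0.073, 0.21, 0.01, 0, 0, -0.2, 0], [0.073, 0.21, 0.01, 0, 0, -0.2, 0]]

```text
time_s: 1.2
tcp_pos: [0.3098, -0.3657, 0.2332]
ee_rot: [[-0.982, -0.189, 0.001], [-0.189, 0.982, -0.0], [-0.001, -0.0, -1.0]]
wrist_force: [-0.6, -1.1, -0.3]
gripper_width: 1.001
```

```bash
python3 - <<'E'
from h import *
c,s=ld('top'),ld('side')
print(tri([(c,300.7,190.3),(s,294.9,183.9)]))
m=np.array([0.50145226,-0.07281591,0.11597982])
yaw=np.radians(-13.8);sl=np.radians(25)
z=np.array([-np.sin(sl)*np.cos(yaw),-np.sin(sl)*np.sin(yaw),np.cos(sl)]);y=np.array([-np.sin(yaw),np.cos(yaw),0]);x=np.cross(y,z)
print(x,y,z)
seat=m+x*.0048-y*.0202;print('seat',seat,'tip',seat+.026*z,'tip35',seat+.0255*z)
print('thumb',seat+.07*y+.0155*z)
for p in(seat,seat+.026*z,seat+.07*y+.0155*z): print(proj(c,p),proj(s,p))
q=r.sense();print(q['time_s'],q['tcp_pos'],q['joints'],q['wrist_force'])
E
```

```text
(array([ 0.49333535, -0.09236862,  0.14293805]), np.float64(0.0002827688068141737))
[ 0.88014656 -0.21618473  0.42261826] [0.23853346 0.97113428 0.        ] [-0.41041908  0.1008086   0.90630779]
seat [ 0.50085859 -0.09347051  0.11800839] tip [ 0.49018769 -0.09084949  0.14157239] tip35 [ 0.4903929  -0.09089989  0.14111924]
thumb [ 0.51119443 -0.02392858  0.13205616]
(np.float64(301.3485929666423), np.float64(189.50603646787832)) (np.float64(293.3491275118743), np.float64(190.88880330028425))
(np.float64(300.30802088194594), np.float64(191.50383279336688)) (np.float64(294.9689999654644), np.float64(184.71571185026878))
(np.float64(278.2707091199462), np.float64(185.60447388508857)) (np.float64(272.05192418252597), np.float64(189.76632227027483))
1.2 [ 0.30980347 -0.36570973  0.23319538] [-3.02755965e+01  7.19928389e+00 -1.82580437e+01 -3.30896189e-02
 -6.44817342e+01 -4.88071419e+01] [-0.62407169 -1.0725566  -0.28788125]
```

Emit:
play_rows:
  commands:
    - [[0.037, 0.105, 0.005, 0, 0, -0.1, 0], [0.073, 0.21, 0.01, 0, 0, -0.2, 0], [0.073, 0.21, 0.01, 0, 0, -0.2, 0], [0.073, 0.21, 0.01, 0, 0, -0.2, 0], [0.073, 0.21, 0.01, 0, 0, -0.2, 0]]

```text
time_s: 1.7
tcp_pos: [0.3832, -0.1558, 0.2433]
ee_rot: [[-1.0, 0.009, 0.002], [0.009, 1.0, 0.0], [-0.002, 0.0, -1.0]]
wrist_force: [0.6, -0.3, 0.1]
gripper_width: 1.001
```

Emit:
play_rows:
  commands:
    - [[0.037, 0.105, 0.0, 0, 0, -0.1, 0], [0.073, 0.21, 0.0, 0, 0, -0.2, 0], [0.073, 0.21, 0.0, 0, 0, -0.2, 0], [0.073, 0.21, 0.0, 0, 0, -0.2, 0], [0.073, 0.21, 0.0, 0, 0, -0.2, 0]]

```text
time_s: 2.2
tcp_pos: [0.4564, 0.0548, 0.2429]
ee_rot: [[-0.978, 0.207, 0.001], [0.207, 0.978, 0.001], [-0.001, 0.001, -1.0]]
wrist_force: [-0.2, -0.9, -0.3]
gripper_width: 0.997
```

Emit:
play_rows:
  commands:
    - [[0.037, 0.105, 0.0, 0, 0, -0.1, 0], [0.073, 0.21, 0.0, 0, 0, -0.2, 0], [0.073, 0.21, 0.0, 0, 0, -0.2, 0], [0.073, 0.21, 0.0, 0, 0, -0.2, 0], [0.073, 0.21, 0.0, 0, 0, -0.2, 0]]

```text
time_s: 2.7
tcp_pos: [0.5292, 0.2651, 0.2419]
ee_rot: [[-0.917, 0.398, 0.0], [0.398, 0.917, 0.0], [-0.0, 0.0, -1.0]]
wrist_force: [-0.7, -0.9, -1.1]
gripper_width: 1.003
```

Emit:
play_rows:
  commands:
    - [[0, -0.003, -0.05, 0, 0, 0, 0], [0, -0.003, -0.1, 0, 0, 0, 0], [0, -0.003, -0.15, 0, 0, 0, 0], [0, -0.003, -0.19, 0, 0, 0, 0], [0, -0.003, -0.2, 0, 0, 0, 0]]

```text
time_s: 3.2
tcp_pos: [0.5256, 0.2563, 0.0379]
ee_rot: [[-0.916, 0.401, -0.008], [0.401, 0.916, -0.006], [0.005, -0.008, -1.0]]
wrist_force: [-0.2, 0.4, -0.7]
gripper_width: 1.0
```

Emit:
play_rows:
  commands:
    - [[0, 0, -0.015, 0, 0, 0, 0], [0, 0, -0.026, 0, 0, 0, 0], [0, 0, -0.026, 0, 0, 0, 0.3], [0, 0, -0.026, 0, 0, 0, 0.6], [0, 0, -0.026, 0, 0, 0, 1]]

```text
time_s: 3.7
tcp_pos: [0.5292, 0.259, 0.018]
ee_rot: [[-0.916, 0.4, 0.002], [0.4, 0.916, 0.002], [-0.001, 0.002, -1.0]]
wrist_force: [0.6, -0.1, -0.7]
gripper_width: 0.808
```

Emit:
play_rows:
  commands:
    - [[0, 0, 0, 0, 0, 0, 1], [0, 0, 0, 0, 0, 0, 1], [0, 0, 0, 0, 0, 0, 1], [0, 0, 0, 0, 0, 0, 1], [0, 0, 0, 0, 0, 0, 1]]

```text
time_s: 4.2
tcp_pos: [0.5285, 0.2586, 0.0166]
ee_rot: [[-0.916, 0.401, 0.0], [0.401, 0.916, 0.0], [-0.0, 0.0, -1.0]]
wrist_force: [-0.3, 0.4, -1.1]
gripper_width: 0.356
```

Emit:
play_rows:
  commands:
    - [[0, 0, 0, 0, 0, 0, 1], [0, 0, 0, 0, 0, 0, 1], [0, 0, 0, 0, 0, 0, 1], [0, 0, 0, 0, 0, 0, 1], [0, 0, 0, 0, 0, 0, 1]]

```text
time_s: 4.7
tcp_pos: [0.5285, 0.2585, 0.0166]
ee_rot: [[-0.916, 0.401, 0.0], [0.401, 0.916, 0.0], [-0.0, 0.0, -1.0]]
wrist_force: [0.3, 1.2, 0.1]
gripper_width: 0.251
```

```bash
python3 - <<'E'
from h import *
q=r.sense();print(q['time_s'],q['tcp_pos'],q['gripper_width'],q['wrist_force'],q['joints'])
E
```

```text
4.7 [0.52845945 0.25854586 0.01660953] 0.25093855837498297 [0.29781983 1.16310005 0.09098036] [ 4.18313808e+01  3.11663147e+01 -1.83670558e+01  1.66433014e-03
 -4.04493523e+01 -1.55448009e+02]
```

```bash
cat >> h.py <<'E'
from scipy.spatial.transform import Rotation as Ro
yaw=np.radians(-13.8);sl=np.radians(25)
Z=np.array([-np.sin(sl)*np.cos(yaw),-np.sin(sl)*np.sin(yaw),np.cos(sl)]);Y=np.array([-np.sin(yaw),np.cos(yaw),0]);X=np.cross(Y,Z)
seat=np.array([.5025,-.0942,.1185])
def goal(phi,h,off=(0,0),back=.0013):
    p=np.cos(phi)*Y+np.sin(phi)*X
    R=np.stack([-p,np.cross(-Z,-p),-Z],1)
    return seat+off[0]*X+off[1]*Y+h*Z+back*p,R
def delta(p,R,q=None):
    q=q or r.sense(); return p-q['tcp_pos'],Ro.from_matrix(R@q['ee_rot'].T).as_rotvec()
def rep():
    q=r.sense();d=q['tcp_pos']-seat;L=np.array([d@X,d@Y,d@Z])*1000
    p=-q['ee_rot'][:,0];phi=np.arctan2(p@X,p@Y)
    f=q['wrist_force'];print('t',q['time_s'],'plate-mm',L.round(1),'phi',round(phi,3),'tilt',round(np.arccos(min(1,-q['ee_rot'][:,2]@Z)),3),'F',np.round([f@X,f@Y,f@Z],1),'M',np.round([q['moment']@a for a in(X,Y,Z)],2),'w',round(q['gripper_width'],3),'j',q['joints'].round(0))
E
python3 - <<'E'
from h import *
print(delta(*goal(1.1,.085)))
E
```

```text
(array([-0.0596847 , -0.34385494,  0.17941627]), array([-0.23672033, -0.37541074,  0.63168056]))
```

Emit:
play_rows:
  commands:
    - [[0, 0, 0.03, 0, 0, 0, 1], [0, 0, 0.07, 0, 0, 0, 1], [0, 0, 0.12, 0, 0, 0, 1], [0, 0, 0.17, 0, 0, 0, 1], [0, 0, 0.21, 0, 0, 0, 1]]

```text
time_s: 5.2
tcp_pos: [0.5283, 0.2582, 0.2295]
ee_rot: [[-0.916, 0.401, 0.001], [0.401, 0.916, 0.001], [-0.001, 0.001, -1.0]]
wrist_force: [0.8, 0.3, -1.1]
gripper_width: 0.249
```

Emit:
play_rows:
  commands:
    - [[-0.006, -0.035, 0, -0.024, -0.038, 0.063, 1], [-0.014, -0.08, 0, -0.055, -0.088, 0.147, 1], [-0.022, -0.125, 0, -0.087, -0.138, 0.232, 1], [-0.03, -0.17, 0, -0.118, -0.188, 0.316, 1], [-0.037, -0.21, 0, -0.146, -0.232, 0.39, 1]]

```text
time_s: 5.7
tcp_pos: [0.4897, 0.0463, 0.226]
ee_rot: [[-0.967, 0.028, 0.252], [0.004, 0.995, -0.097], [-0.253, -0.093, -0.963]]
wrist_force: [-0.3, 0.4, -0.5]
gripper_width: 0.248
```

```bash
python3 - <<'E'
from h import *
rep();print(delta(*goal(1.1,.085)))
E
```

```text
t 5.7 plate-mm [  3.7 133.4 116.8] phi 1.338 tilt 0.169 F [-0.6  0.4 -0.3] M [ 0.02  0.51 -0.07] w 0.248 j [  32.    2.  -33.   17.  -47. -134.]
(array([-0.02088661, -0.13160129, -0.02992941]), array([-0.0881537 , -0.14346747,  0.23866998]))
```

Emit:
play_rows:
  commands:
    - [[-0.007, -0.044, -0.01, -0.029, -0.048, 0.08, 1], [-0.014, -0.088, -0.02, -0.059, -0.096, 0.159, 1], [-0.021, -0.1316, -0.03, -0.0882, -0.1435, 0.2387, 1], [-0.021, -0.1316, -0.03, -0.0882, -0.1435, 0.2387, 1], [-0.021, -0.1316, -0.03, -0.0882, -0.1435, 0.2387, 1]]

```text
time_s: 6.2
tcp_pos: [0.4689, -0.085, 0.196]
ee_rot: [[-0.895, -0.181, 0.408], [-0.241, 0.965, -0.102], [-0.376, -0.189, -0.907]]
wrist_force: [0.6, 0.5, 0.1]
gripper_width: 0.251
```

```bash
python3 - <<'E'
from h import *
rep();print(delta(*goal(1.1,.085)))
c=cap('top');s=cap('side')
a=c['image'][165:225,260:340];b=s['image'][150:230,245:345]
o=np.zeros((600,800,3),np.uint8)
o[:300,:400]=cv2.resize(a,(400,300),interpolation=cv2.INTER_CUBIC)
b=cv2.resize(b,(750,600),interpolation=cv2.INTER_CUBIC);
o=np.hstack([cv2.resize(a,(400,300),interpolation=cv2.INTER_CUBIC),cv2.resize(b,(375,300))])
cv2.imwrite('pics/p.png',cv2.convertScaleAbs(o,alpha=1.7)[:,:,::-1])
E
```

```text
t 6.2 plate-mm [ 1.1  0.9 84.9] phi 1.107 tilt 0.002 F [ 0.4  0.7 -0.1] M [0.08 0.9  0.01] w 0.251 j [  15.   -3.  -49.   29.  -24. -117.]
(array([-7.57277834e-05, -2.99193236e-04,  6.62966519e-05]), array([-0.00208422, -0.00168403,  0.00645604]))
```

View pics/p.png

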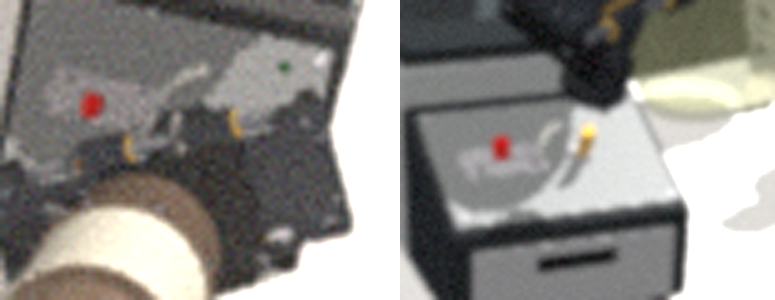

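```bash
python3 - <<'E'
from h import *
s=ld('side')
d,R=goal(1.107,0);
for h in(.068,.081):
    pts=np.array([proj(s,seat+h*Z+.027*(np.cos(t)*X+np.sin(t)*Y)) for t in np.linspace(0,6.283,60)])
    print(h,'u',pts[:,0].min(),pts[:,0].max(),'v',pts[:,1].min(),pts[:,1].max(),'low pt',pts[pts[:,1].argmax()],'left pt v',pts[pts[:,0].argmin()],pts[pts[:,0].argmax()])
g=s['image'].sum(-1)//3
print('cols 284..316');print(g[160:184,284:318])
P=cloud(s)
L=(P-seat);L=np.stack([L@X,L@Y,L@Z],-1)*1000
k=(abs(L[...,0])<45)&(abs(L[...,1])<45)&(L[...,2]>60)&(L[...,2]<83)
q=L[k];print(len(q),q.min(0),q.max(0));
lo=q[q[:,2]<79];print('y range',np.percentile(lo[:,1],[1,50,99]),'x',np.percentile(lo[:,0],[1,99]))
# circle fit of skirt flank points
f=lo[(lo[:,2]>69)]
A=np.c_[2*f[:,:2],np.ones(len(f))];sol=np.linalg.lstsq(A,(f[:,:2]**2).sum(1),rcond=None)[0];print('circle',sol[:2],np.sqrt(sol[2]+sol[:2]@sol[:2]),len(f))
from scipy.optimize import least_squares
o=least_squares(lambda c:np.hypot(f[:,0]-c[0],f[:,1]-c[1])-27,[0,0],loss='soft_l1');print(o.x,np.std(o.fun))
E
```

```text
0.068 u 288.35121496714305 306.7609500183865 v 167.62371786743665 180.46381880245752 low pt [299.28397758 180.4638188 ] left pt v [288.35121497 172.95183067] [306.76095002 175.26287481]
0.081 u 289.14924500493015 307.71120359205946 v 164.28391609009253 177.127721238753 low pt [300.18711301 177.12772124] left pt v [289.149245   169.59439635] [307.71120359 171.94339185]
cols 284..316
[[ 11  15  13  14  10  17  15  17  14  21  36  43  46  36  32  31  41  39
   37  28  21  21  22  27  41  51  54  55  57  52  54  52  52  50]
 [ 15  11   9   9  16  12  14  14  14  21  28  35  32  29  18  21  25  31
   26  23  18  17  22  35  48  53  50  54  58  57  53  55  57  54]
 [ 14  12   9  15  24  23  18  10   9  12  20  25  20  15  11  16  17  21
   22  21  19  21  31  38  50  52  54  56  56  56  54  52  54  53]
 [ 22  20  14  20  24  28  26  19  12  16  18  12  12  16  14  16  14  21
   24  24  19  24  31  46  54  54  53  51  53  57  57  53  53  55]
 [ 44  35  24  16  25  31  26  16  11  15  15   8   7  13   9  19  24  26
   26  24  25  24  37  48  51  51  54  55  55  55  56  53  56  57]
 [ 65  53 
[... 2226 characters left out ...]
13 109 107 106 105]
 [ 78  80  83  81  80  82  99 117 130 133 133 132 134 133 128 127 129 131
  134 135 134 134 133 134 130 114 108 119 124 125 120 114 114 110]
 [ 86  92  92  92  87  85 103 121 131 131 130 135 135 133 131 132 133 132
  135 134 134 134 136 135 132 121 112 113 125 131 128 128 124 121]
 [ 98 102 105 101  87  87 102 121 129 132 135 139 138 135 132 134 134 135
  133 132 135 135 134 137 135 129 116 110 120 130 130 131 128 130]]
82 [-25.96961325 -17.94647584  68.81111549] [14.64490051 30.22050882 82.95050272]
y range [-14.64107602  14.56168095  29.59987973] x [-25.0251083   11.77836585]
circle [1.56919714 3.26548907] 25.483074480371307 40
[3.16982117 2.19277649] 1.4901826954497406
```

```bash
python3 - <<'E'
from h import *
from scipy.optimize import least_squares
fr=[r.capture('side') for _ in range(10)]
s=fr[0];Zs=np.stack([f['range_z'] for f in fr]);s['range_z']=np.median(Zs,0);s['image']=np.mean([f['image'] for f in fr],0)
np.savez('side.npz',**s)
s0=ld('side')
def loc(c):
    P=cloud(c)-seat;return np.stack([P@X,P@Y,P@Z],-1)*1000
L=loc(s)
k=(abs(L[...,0]+10)<40)&(abs(L[...,1]-20)<35)&(abs(L[...,2])<8);print('plate h',np.median(L[k][:,2]),k.sum())
k=(np.hypot(L[...,0],L[...,1])<14)&(L[...,2]>6)&(L[...,2]<30);f=L[k];print('spindle',len(f),f.round(0).tolist())
o=least_squares(lambda c:np.hypot(f[:,0]-c[0],f[:,1]-c[1])-7,[0,0],loss='soft_l1',f_scale=1);print(o.x,np.std(o.fun))
k=(np.hypot(L[...,0],L[...,1])<36)&(L[...,2]>64)&(L[...,2]<82);f=L[k]
o=least_squares(lambda c:np.hypot(f[:,0]-c[0],f[:,1]-c[1])-27,[0,0],loss='soft_l1',f_scale=1);print('skirt',o.x,len(f),np.abs(o.fun).mean());
f=f[np.abs(o.fun)<3]
o=least_squares(lambda c:np.hypot(f[:,0]-c[0],f[:,1]-c[1])-27,[0,0]);J=o.jac;print('skirt',o.x,len(f),f.min(0),f.max(0),'sd',np.sqrt(np.diag(np.linalg.inv(J.T@J)))*o.fun.std())
# lower rim image fit
g=cv2.GaussianBlur(s['image'].mean(-1).astype(np.float32),(0,0),.5)
ed=[]
for u in range(290,305):
    col=g[168:190,u];
    i=np.argmax(np.diff(col[:14]));lo,hi=20,col[i+1:i+5].max();t=(lo+hi)/2
    j=np.argmax(col>t);ed.append((u,168+j-1+(t-col[j-1])/(col[j]-col[j-1])))
ed=np.array(ed);print(ed.round(1).tolist())
def res(a,dz):
    c=np.array([proj(s,seat+(a[0]*X+a[1]*Y+dz*Z)/1000+.068*Z+.027*(np.cos(t)*X+np.sin(t)*Y)) for t in np.linspace(0,6.283,180)])
    ct=c.mean(0);lowr=c[c[:,1]>ct[1]-1]
    return np.array([np.sign(v-np.interp(u,*lowr[lowr[:,0].argsort()].T))*np.hypot(lowr[:,0]-u,lowr[:,1]-v).min() for u,v in ed])
for dz in(-2,0,2):
    o=least_squares(res,[2,2],args=(dz,),loss='soft_l1',diff_step=.05);print(dz,o.x,np.abs(o.fun).mean())
E
```

```text
plate h 1.9118790281733444 398
spindle 29 [[4.0, -1.0, 28.0], [2.0, 2.0, 26.0], [-1.0, 0.0, 28.0], [-1.0, -3.0, 28.0], [-3.0, 4.0, 27.0], [-4.0, 1.0, 27.0], [-4.0, -2.0, 27.0], [-3.0, -6.0, 26.0], [-7.0, 6.0, 27.0], [-7.0, 2.0, 26.0], [-7.0, -1.0, 26.0], [-4.0, 6.0, 20.0], [-6.0, 4.0, 21.0], [-7.0, 1.0, 22.0], [-8.0, -2.0, 22.0], [-6.0, 6.0, 17.0], [-8.0, 4.0, 19.0], [-8.0, 1.0, 19.0], [-7.0, -3.0, 18.0], [-7.0, 6.0, 14.0], [-8.0, 3.0, 15.0], [-8.0, -0.0, 14.0], [-6.0, -4.0, 12.0], [-6.0, 5.0, 9.0], [-8.0, 2.0, 11.0], [-8.0, -1.0, 10.0], [-8.0, 2.0, 6.0], [-8.0, -2.0, 6.0], [-12.0, -0.0, 6.0]]
[-1.07634256  1.25604252] 1.9078479298899715
skirt [3.41859089 3.69489223] 61 0.4157118832191494
skirt [3.43093891 3.67092701] 61 [-24.55064609 -16.4877356   68.89497598] [10.26287383 30.63546659 81.87590317] sd [0.10431174 0.12986343]
[[290.0, 176.9], [291.0, 177.5], [292.0, 177.7], [293.0, 177.8], [294.0, 178.0], [295.0, 178.3], [296.0, 178.5], [297.0, 178.7], [298.0, 178.9], [299.0, 179.0], [300.0, 178.7], [301.0, 178.0], [302.0, 177.4], [303.0, 176.7], [304.0, 175.2]]
-2 [9.87974797 3.10165133] 0.21185225460376786
0 [8.00578925 4.62148271] 0.20875158555648532
2 [6.07505488 5.49324968] 0.19868587189728684
```

```bash
sed -i 's/back=.0013/back=-.0038/' h.py; python3 - <<'E'
from h import *
rep();print(delta(*goal(1.1,.053)))
print('Z',Z)
E
```

```text
t 6.8 plate-mm [ 2.3  3.4 85. ] phi 1.103 tilt 0.002 F [-1.3 -0.  -0.6] M [-0.03  0.99 -0.03] w 0.249 j [  15.   -3.  -49.   29.  -24. -117.]
(array([ 0.00688991, -0.00697141, -0.03141442]), array([-0.00254305, -0.00034005,  0.00230849]))
Z [-0.41041908  0.1008086   0.90630779]
```

```bash
sed -i 's/back=-.0038/back=-.0005/; s/off=(0,0)/off=(-.001,.0011)/' h.py; python3 - <<'E'
from h import *
rep();print(delta(*goal(1.1,.053)))
E
```

```text
t 6.8 plate-mm [ 2.3  3.4 85. ] phi 1.103 tilt 0.002 F [-1.3 -0.  -0.6] M [-0.03  0.99 -0.03] w 0.249 j [  15.   -3.  -49.   29.  -24. -117.]
(array([ 0.0092177 , -0.00486911, -0.03059412]), array([-0.00254305, -0.00034005,  0.00230849]))
```

Emit:
play_rows:
  commands:
    - [[0.003, -0.0016, -0.01, 0, 0, 0, 1], [0.006, -0.0032, -0.02, 0, 0, 0, 1], [0.0092, -0.0049, -0.0306, -0.0025, 0, 0.0023, 1], [0.0092, -0.0049, -0.0306, -0.0025, 0, 0.0023, 1], [0.0092, -0.0049, -0.0306, -0.0025, 0, 0.0023, 1]]

```text
time_s: 7.3
tcp_pos: [0.4795, -0.0883, 0.1659]
ee_rot: [[-0.893, -0.186, 0.41], [-0.247, 0.964, -0.101], [-0.376, -0.192, -0.907]]
wrist_force: [-0.2, -0.7, -0.5]
gripper_width: 0.251
```

Emit:
play_rows:
  commands:
    - [[0.0016, -0.0004, -0.0036, 0, 0, 0, 1], [0.0025, -0.0006, -0.0054, 0, 0, 0, 1], [0.0033, -0.0008, -0.0073, 0, 0, 0, 1], [0.0033, -0.0008, -0.0073, 0, 0, 0, 1], [0.0033, -0.0008, -0.0073, 0, 0, 0, 1]]

```text
time_s: 7.8
tcp_pos: [0.4828, -0.089, 0.1587]
ee_rot: [[-0.893, -0.186, 0.41], [-0.247, 0.964, -0.101], [-0.376, -0.192, -0.906]]
wrist_force: [-0.0, 0.1, -0.9]
gripper_width: 0.25
```

```bash
python3 - <<'E'
from h import *
rep()
E
```

```text
t 7.8 plate-mm [-1.5  0.4 45. ] phi 1.101 tilt 0.0 F [-0.4  0.1 -0.8] M [-0.    0.97 -0.01] w 0.25 j [  10.    2.  -54.   42.  -15. -126.]
```

Emit:
play_rows:
  commands:
    - [[0.0008, -0.0002, -0.0018, 0, 0, 0, 1], [0.0016, -0.0004, -0.0036, 0, 0, 0, 1], [0.0025, -0.0006, -0.0054, 0, 0, 0, 1], [0.0033, -0.0008, -0.0073, 0, 0, 0, 1], [0.0033, -0.0008, -0.0073, 0, 0, 0, 1]]

```text
time_s: 8.3
tcp_pos: [0.4859, -0.0899, 0.1509]
ee_rot: [[-0.893, -0.186, 0.409], [-0.247, 0.964, -0.101], [-0.376, -0.192, -0.907]]
wrist_force: [-0.7, -1.2, -1.2]
gripper_width: 0.253
```

```bash
python3 - <<'E'
from h import *
rep();print(r.sense()['joints'].round(2))
E
```

```text
t 8.3 plate-mm [-1.8  0.2 36.6] phi 1.101 tilt 0.001 F [-0.9 -1.3 -0.9] M [0.   0.95 0.03] w 0.253 j [   8.    3.  -55.   47.  -13. -129.]
[   8.14    2.67  -55.36   46.83  -12.54 -129.26]
```

Emit:
play_rows:
  commands:
    - [[0.0004, -0.0001, -0.0009, 0, 0, 0, 1], [0.0008, -0.0002, -0.0018, 0, 0, 0, 1], [0.0008, -0.0002, -0.0018, 0, 0, 0, 1]]

```text
time_s: 8.6
tcp_pos: [0.4869, -0.09, 0.1494]
ee_rot: [[-0.893, -0.186, 0.41], [-0.247, 0.964, -0.101], [-0.376, -0.192, -0.906]]
wrist_force: [-0.5, -0.2, -0.4]
gripper_width: 0.249
```

```bash
python3 - <<'E'
from h import *
rep();print(r.sense()['joints'].round(2))
E
```

```text
t 8.6 plate-mm [-1.6  0.4 34.9] phi 1.101 tilt 0.001 F [-0.6 -0.3 -0.2] M [-0.02  0.97  0.01] w 0.249 j [   8.    3.  -56.   48.  -12. -130.]
[   7.63    2.88  -55.66   48.26  -11.96 -130.28]
```

Emit:
play_rows:
  commands:
    - [[0.0004, -0.0001, -0.0009, -0.01, 0.0025, -0.005, 1], [0.0008, -0.0002, -0.0018, -0.02, 0.005, -0.01, 1], [0.0012, -0.0003, -0.0027, -0.0308, 0.0076, -0.0148, 1], [0.0012, -0.0003, -0.0027, -0.0308, 0.0076, -0.0148, 1]]

```text
time_s: 9.0
tcp_pos: [0.4881, -0.0902, 0.1467]
ee_rot: [[-0.899, -0.174, 0.401], [-0.246, 0.96, -0.135], [-0.362, -0.22, -0.906]]
wrist_force: [-0.9, -0.3, -0.6]
gripper_width: 0.251
```

```bash
python3 - <<'E'
from h import *
rep();print(r.sense()['joints'].round(2))
E
```

```text
t 9.0 plate-mm [-1.7  0.4 31.9] phi 1.1 tilt 0.035 F [-1.  -0.5 -0.2] M [ 0.06  0.99 -0.03] w 0.251 j [   6.    3.  -57.   57.  -12. -138.]
[   5.95    3.32  -57.05   57.26  -12.08 -137.84]
```

Emit:
play_rows:
  commands:
    - [[0.0004, -0.0001, -0.0009, 0, 0, 0, 1], [0.0008, -0.0002, -0.0018, 0, 0, 0, 1], [0.0008, -0.0002, -0.0018, 0, 0, 0, 1]]

```text
time_s: 9.3
tcp_pos: [0.489, -0.0904, 0.145]
ee_rot: [[-0.899, -0.173, 0.402], [-0.245, 0.96, -0.135], [-0.362, -0.22, -0.906]]
wrist_force: [-0.1, 0.4, -0.7]
gripper_width: 0.248
```

```bash
python3 - <<'E'
from h import *
rep();print(r.sense()['joints'].round(2))
E
```

```text
t 9.3 plate-mm [-1.5  0.5 29.9] phi 1.101 tilt 0.035 F [-0.5  0.4 -0.6] M [ 0.11  0.94 -0.03] w 0.248 j [   5.    4.  -57.   59.  -11. -139.]
[   5.19    3.55  -57.34   59.14  -11.46 -139.1 ]
```

Emit:
play_rows:
  commands:
    - [[0.0004, -0.0001, -0.0009, 0, 0, 0, 1], [0.0008, -0.0002, -0.0018, 0, 0, 0, 1], [0.0008, -0.0002, -0.0018, 0, 0, 0, 1]]

```text
time_s: 9.6
tcp_pos: [0.4903, -0.0904, 0.1437]
ee_rot: [[-0.899, -0.174, 0.403], [-0.246, 0.96, -0.134], [-0.363, -0.22, -0.905]]
wrist_force: [0.4, 1.3, 0.8]
gripper_width: 0.253
```

```bash
python3 - <<'E'
from h import *
rep();print(r.sense()['joints'].round(2))
E
```

```text
t 9.6 plate-mm [-0.9  0.8 28.2] phi 1.101 tilt 0.034 F [0.4 1.3 0.7] M [ 0.32  0.65 -0.  ] w 0.253 j [   4.    4.  -58.   61.  -11. -140.]
[   4.34    3.77  -57.61   61.25  -10.81 -140.48]
```

Emit:
play_rows:
  commands:
    - [[0.0004, -0.0001, -0.0009, 0, 0, 0, 1], [0.0008, -0.0002, -0.0018, 0, 0, 0, 1], [0.0008, -0.0002, -0.0018, 0, 0, 0, 1]]

```text
time_s: 9.9
tcp_pos: [0.4914, -0.0905, 0.1419]
ee_rot: [[-0.899, -0.174, 0.403], [-0.246, 0.96, -0.134], [-0.363, -0.22, -0.905]]
wrist_force: [3.3, 0.4, 0.7]
gripper_width: 0.255
```

```bash
python3 - <<'E'
from h import *
rep();print(r.sense()['joints'].round(2))
c=cap('side');L=(cloud(c)-seat);L=np.stack([L@X,L@Y,L@Z],-1)*1000
k=(L[...,0]<25)&(L[...,0]>-60)&(abs(L[...,1])<60)&(abs(L[...,2]-2)<6);print(np.median(L[k][:,2]))
cv2.imwrite('pics/q.png',cv2.convertScaleAbs(cv2.resize(c['image'][145:225,245:345],(800,640),interpolation=cv2.INTER_CUBIC)[:600],alpha=1.8)[:,:,::-1])
E
```

```text
t 9.9 plate-mm [-0.7  1.  26.1] phi 1.1 tilt 0.034 F [ 3.1  1.2 -0.6] M [ 0.55  0.18 -0.08] w 0.255 j [   3.    4.  -58.   64.  -10. -142.]
[   3.41    4.01  -57.9    63.54  -10.15 -141.97]
1.8618698203781294
```

View pics/q.png

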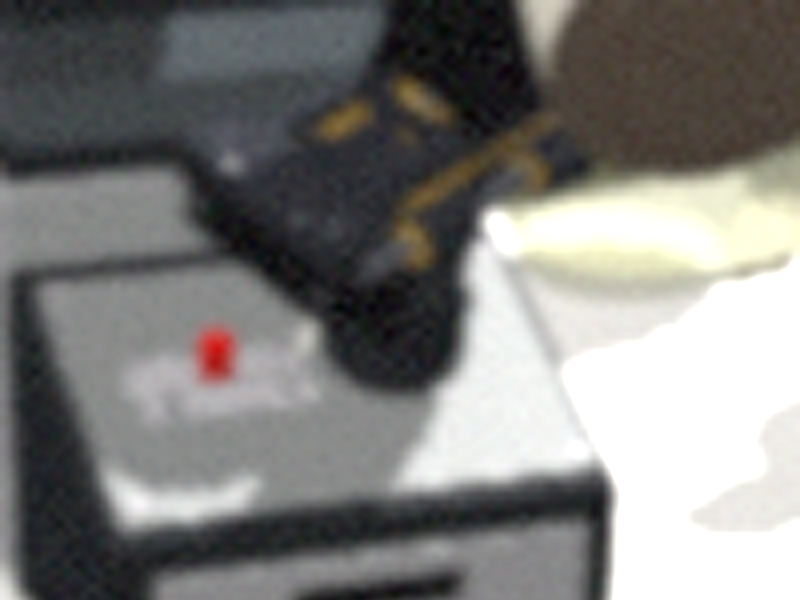

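The side crop shows the dial over the spindle with its skirt bottom at about (400,390) and a contact shadow. The numbers put it already below the 14 mm proud stage with little axial force, so the flat seems to be engaging. I'll relieve the lateral force and go on down.

Emit:
play_rows:
  commands:
    - [[0.0008, 0.0003, 0.0003, -0.007, 0.002, -0.004, 1], [0.0015, 0.0005, 0.0006, -0.0154, 0.0038, -0.0074, 1], [0.0015, 0.0005, 0.0006, -0.0154, 0.0038, -0.0074, 1]]

```text
time_s: 10.25
tcp_pos: [0.4916, -0.0904, 0.1418]
ee_rot: [[-0.903, -0.167, 0.396], [-0.244, 0.958, -0.153], [-0.354, -0.235, -0.905]]
wrist_force: [-0.0, 1.2, 1.3]
gripper_width: 0.249
```

```bash
python3 - <<'E'
from h import *
rep();print(r.sense()['joints'].round(2))
E
```

```text
t 10.25 plate-mm [-0.6  1.1 25.9] phi 1.101 tilt 0.054 F [0.2 1.2 1.3] M [ 0.15  0.7  -0.04] w 0.249 j [   4.    4.  -58.   65.  -11. -143.]
[   3.86    4.17  -57.86   64.67  -11.44 -143.49]
```

Emit:
play_rows:
  commands:
    - [[0.0004, -0.0001, -0.0009, 0, 0, 0, 1], [0.0008, -0.0002, -0.0018, 0, 0, 0, 1], [0.0008, -0.0002, -0.0018, 0, 0, 0, 1]]

```text
time_s: 10.55
tcp_pos: [0.4925, -0.0907, 0.14]
ee_rot: [[-0.903, -0.167, 0.396], [-0.244, 0.958, -0.152], [-0.354, -0.234, -0.905]]
wrist_force: [-1.8, 0.5, 1.3]
gripper_width: 0.252
```

```bash
python3 - <<'E'
from h import *
rep();print(r.sense()['joints'].round(2))
E
```

```text
t 10.55 plate-mm [-0.5  1.  23.9] phi 1.101 tilt 0.053 F [-1.1  0.   2. ] M [ 0.21  1.07 -0.01] w 0.252 j [   3.    4.  -58.   67.  -11. -145.]
[   2.87    4.4   -58.13   66.92  -10.76 -144.93]
```

Emit:
play_rows:
  commands:
    - [[0.0004, -0.0001, -0.0009, 0, 0, 0, 1], [0.0008, -0.0002, -0.0018, 0, 0, 0, 1], [0.0008, -0.0002, -0.0018, 0, 0, 0, 1]]

```text
time_s: 10.85
tcp_pos: [0.4933, -0.0909, 0.1382]
ee_rot: [[-0.903, -0.167, 0.397], [-0.244, 0.958, -0.152], [-0.354, -0.234, -0.905]]
wrist_force: [-3.0, 0.4, 4.6]
gripper_width: 0.249
```

```bash
python3 - <<'E'
from h import *
rep();print(r.sense()['joints'].round(2))
E
```

```text
t 10.85 plate-mm [-0.4  1.  22. ] phi 1.101 tilt 0.053 F [-0.8 -0.3  5.5] M [ 0.03  1.27 -0.06] w 0.249 j [   2.    5.  -58.   69.  -10. -146.]
[   1.86    4.62  -58.39   69.36  -10.16 -146.49]
```

Emit:
play_rows:
  commands:
    - [[0.0004, -0.0001, -0.0009, 0, 0, 0, 1], [0.0008, -0.0002, -0.0018, 0, 0, 0, 1], [0.0008, -0.0002, -0.0018, 0, 0, 0, 1]]

```text
time_s: 11.15
tcp_pos: [0.4941, -0.0912, 0.1365]
ee_rot: [[-0.903, -0.167, 0.397], [-0.244, 0.958, -0.152], [-0.354, -0.234, -0.905]]
wrist_force: [-4.4, 0.5, 4.4]
gripper_width: 0.25
```

```bash
python3 - <<'E'
from h import *
rep();print(r.sense()['joints'].round(2))
E
```

```text
t 11.15 plate-mm [-0.4  0.9 20.1] phi 1.101 tilt 0.053 F [-2.2 -0.5  5.9] M [-0.01  1.48 -0.07] w 0.25 j [   1.    5.  -59.   72.  -10. -148.]
[   0.75    4.83  -58.65   72.     -9.54 -148.17]
```

Emit:
play_rows:
  commands:
    - [[0, 0, 0, 0, 0, 0, 0.6], [0, 0, 0, 0, 0, 0, 0.5], [0, 0, 0, 0, 0, 0, 0.5], [0, 0, 0, 0, 0, 0, 0.5]]

```text
time_s: 11.55
tcp_pos: [0.4945, -0.0908, 0.1364]
ee_rot: [[-0.903, -0.167, 0.397], [-0.244, 0.958, -0.152], [-0.355, -0.234, -0.905]]
wrist_force: [0.2, 0.1, -0.1]
gripper_width: 0.475
```

```bash
python3 - <<'E'
from h import *
rep()
E
```

```text
t 11.55 plate-mm [-0.2  1.4 19.9] phi 1.101 tilt 0.053 F [ 0.1  0.1 -0.2] M [ 0.1   0.9  -0.05] w 0.475 j [   1.    5.  -59.   72.  -10. -148.]
```

Emit:
play_rows:
  commands:
    - [[-0.008, 0.003, 0.018, 0, 0, 0, 0.5], [-0.02, 0.006, 0.045, 0, 0, 0, 0.5], [-0.038, 0.015, 0.085, 0, 0, 0, 0.5], [-0.06, 0.02, 0.12, 0, 0, 0, 0.5], [-0.08, 0.025, 0.15, 0, 0, 0, 0.5]]

```text
time_s: 12.05
tcp_pos: [0.4139, -0.0646, 0.2888]
ee_rot: [[-0.902, -0.168, 0.398], [-0.245, 0.958, -0.149], [-0.356, -0.232, -0.905]]
wrist_force: [1.1, 1.6, 0.5]
gripper_width: 0.497
```

```bash
python3 - <<'E'
from h import *
from scipy.optimize import least_squares
rep()
fr=[r.capture('side') for _ in range(4)]
s=fr[0];s['range_z']=np.median([f['range_z'] for f in fr],0);s['image']=np.mean([f['image'] for f in fr],0).astype(np.uint8);np.savez('side.npz',**s)
c=cap('top')
for nm,d in(('side',s),('top',c)):
    L=cloud(d)-seat;L=np.stack([L@X,L@Y,L@Z],-1)*1000
    k=(np.hypot(L[...,0],L[...,1])<32)&(L[...,2]>5)&(L[...,2]<75);q=L[k];print(nm,len(q),np.histogram(q[:,2],bins=np.arange(5,76,5)),np.percentile(q[:,2],[50,90,98]))
    k2=(np.hypot(L[...,0]+5,L[...,1])<60)&(abs(L[...,2])<5);print('plate',np.median(L[k2][:,2]))
o=np.hstack([cv2.resize(c['image'][170:215,268:328],(400,300),interpolation=cv2.INTER_CUBIC),cv2.resize(s['image'][155:215,255:335],(400,300),interpolation=cv2.INTER_CUBIC)])
cv2.imwrite('pics/s.png',cv2.convertScaleAbs(o,alpha=1.8)[:,:,::-1])
E
```

```text
t 12.05 plate-mm [-12.4   7.6 193.7] phi 1.101 tilt 0.05 F [0.9 1.8 0.2] M [0.22 0.78 0.01] w 0.497 j [  26.  -15.  -43.   25.  -47. -118.]
side 299 (array([18, 24, 66, 22, 18, 21, 24, 21, 85,  0,  0,  0,  0,  0]), array([ 5, 10, 15, 20, 25, 30, 35, 40, 45, 50, 55, 60, 65, 70, 75])) [30.20686723 47.21862209 48.40853304]
plate 1.9037675137832066
top 259 (array([ 6, 27, 61, 25,  7,  8,  8, 53, 55,  9,  0,  0,  0,  0]), array([ 5, 10, 15, 20, 25, 30, 35, 40, 45, 50, 55, 60, 65, 70, 75])) [32.3480221  47.97992553 50.48929935]
plate 0.4408055572929814
```

View pics/s.png

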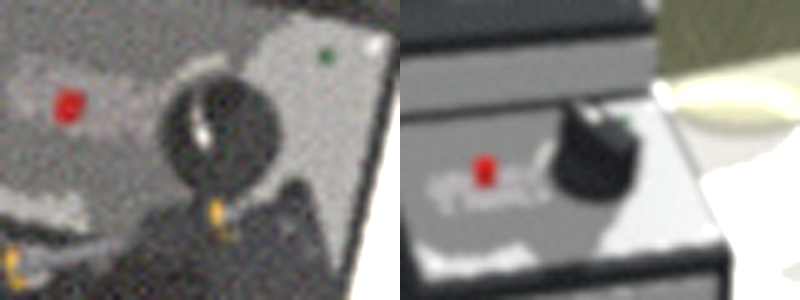

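```bash
python3 - <<'E'
from h import *
for nm,pl in(('side',1.9),('top',.44)):
    d=ld(nm);L=cloud(d)-seat;L=np.stack([L@X,L@Y,L@Z],-1)*1000
    k=(np.hypot(L[...,0],L[...,1])<30)&(L[...,2]>41)&(L[...,2]<54);q=L[k]
    m=q.mean(0);U,S,V=np.linalg.svd(q-m);n=V[2]*np.sign(V[2][2]);print(nm,len(q),'centre',m-[0,0,pl],'normal',n.round(3),'long',V[0].round(3))
    k=(np.hypot(L[...,0],L[...,1])<31)&(L[...,2]>9)&(L[...,2]<23);q=L[k];print('skirt top z',np.percentile(q[:,2]-pl,[10,50,90]),q.mean(0),(q.min(0)+q.max(0))/2)
    sil=(np.hypot(L[...,0],L[...,1])<33)&(L[...,2]>8);q=L[sil]
rep()
E
```

```text
side 104 centre [-3.66381542  3.21274654 44.30615179] normal [-0.063  0.119  0.991] long [-0.885 -0.466 -0.   ]
skirt top z [ 9.82269925 15.50812504 17.86961874] [-12.85676043  10.54275411  16.55648816] [-6.5344109   0.50291515 16.091572  ]
top 114 centre [ 0.9325528   1.88358628 45.23331656] normal [ 0.035 -0.025  0.999] long [-0.871 -0.491  0.018]
skirt top z [11.97464577 16.61841961 20.53097073] [ 4.57042314 -3.47649242 16.71031195] [ 1.31577831  0.73982094 16.23971418]
t 12.3 plate-mm [-13.2   6.4 191. ] phi 1.101 tilt 0.053 F [-0.5 -0.5 -0.9] M [ 0.06  0.92 -0.08] w 0.505 j [  26.  -15.  -44.   25.  -46. -118.]
```

The dial stands on the spindle with its grip top about 45 mm above the plate, against 42 home and 56 resting on the spindle end. So the flat has engaged and it is about 2–3 mm short of home. I'll press it down with shut fingers.

Emit:
play_rows:
  commands:
    - [[0.02, -0.007, -0.036, 0.015, -0.004, 0.007, 1], [0.04, -0.014, -0.072, 0.03, -0.008, 0.015, 1], [0.0637, -0.0212, -0.1134, 0.0462, -0.0113, 0.0222, 1], [0.0637, -0.0212, -0.1134, 0.0462, -0.0113, 0.0222, 1], [0.0637, -0.0212, -0.1134, 0.0462, -0.0113, 0.0222, 1]]

```text
time_s: 12.8
tcp_pos: [0.4769, -0.0886, 0.17]
ee_rot: [[-0.896, -0.185, 0.403], [-0.245, 0.964, -0.104], [-0.369, -0.192, -0.909]]
wrist_force: [-0.0, 0.2, 0.3]
gripper_width: 0.13
```

```bash
python3 - <<'E'
from h import *
rep()
E
```

```text
t 12.8 plate-mm [-1.9 -0.7 57.8] phi 1.102 tilt 0.009 F [0.1 0.2 0.3] M [0.06 0.82 0.01] w 0.13 j [  12.    0.  -52.   35.  -19. -121.]
```

Emit:
play_rows:
  commands:
    - [[0.002, -0.0005, -0.0045, 0, 0, 0, 1], [0.004, -0.001, -0.009, 0, 0, 0, 1], [0.005, -0.0013, -0.0115, 0, 0, 0, 1], [0.0057, -0.0014, -0.0127, 0, 0, 0, 1], [0.0057, -0.0014, -0.0127, 0, 0, 0, 1]]

```text
time_s: 13.3
tcp_pos: [0.484, -0.0883, 0.1615]
ee_rot: [[-0.892, -0.186, 0.412], [-0.248, 0.964, -0.101], [-0.378, -0.192, -0.906]]
wrist_force: [-0.6, -0.7, -0.9]
gripper_width: 0.003
```

```bash
python3 - <<'E'
from h import *
rep()
E
```

```text
t 13.3 plate-mm [ 0.6  1.4 47.1] phi 1.1 tilt 0.002 F [-0.7 -0.8 -0.6] M [0.01 0.86 0.08] w 0.003 j [  10.    1.  -54.   41.  -15. -125.]
```

Now pressing in small steps.

Emit:
play_rows:
  commands:
    - [[0.0004, -0.0001, -0.0009, 0, 0, 0, 1], [0.0008, -0.0002, -0.0018, 0, 0, 0, 1], [0.0012, -0.0003, -0.0027, 0, 0, 0, 1], [0.0012, -0.0003, -0.0027, 0, 0, 0, 1]]

```text
time_s: 13.7
tcp_pos: [0.4854, -0.0888, 0.1585]
ee_rot: [[-0.892, -0.186, 0.411], [-0.247, 0.964, -0.101], [-0.377, -0.192, -0.906]]
wrist_force: [-2.3, -0.3, 4.7]
gripper_width: 0.005
```

```bash
python3 - <<'E'
from h import *
rep()
E
```

```text
t 13.7 plate-mm [ 0.7  1.1 43.8] phi 1.101 tilt 0.001 F [-0.  -0.8  5.2] M [-0.23  0.91  0.06] w 0.005 j [  10.    2.  -54.   42.  -15. -126.]
```

Emit:
play_rows:
  commands:
    - [[0.0004, -0.0001, -0.0009, 0, 0, 0, 1], [0.0008, -0.0002, -0.0018, 0, 0, 0, 1], [0.0008, -0.0002, -0.0018, 0, 0, 0, 1]]

```text
time_s: 14.0
tcp_pos: [0.4858, -0.0894, 0.1575]
ee_rot: [[-0.892, -0.185, 0.412], [-0.247, 0.964, -0.102], [-0.378, -0.193, -0.906]]
wrist_force: [-10.8, 0.7, 14.4]
gripper_width: 0.008
```

```bash
python3 - <<'E'
from h import *
rep()
E
```

```text
t 14.0 plate-mm [ 0.7  0.6 42.7] phi 1.101 tilt 0.002 F [-3.6 -1.9 17.6] M [-0.44  1.92  0.13] w 0.008 j [   9.    2.  -54.   43.  -14. -127.]
```

Emit:
play_rows:
  commands:
    - [[-0.0045, 0.0011, 0.01, 0, 0, 0, 0.45], [-0.009, 0.0022, 0.02, -0.0088, 0.0022, -0.0042, 0.45], [-0.009, 0.0022, 0.02, -0.0176, 0.0043, -0.0085, 0.45], [-0.009, 0.0022, 0.02, -0.0176, 0.0043, -0.0085, 0.45], [-0.009, 0.0022, 0.02, -0.0176, 0.0043, -0.0085, 0.45]]

```text
time_s: 14.5
tcp_pos: [0.4765, -0.0868, 0.1752]
ee_rot: [[-0.897, -0.179, 0.404], [-0.246, 0.962, -0.121], [-0.367, -0.208, -0.907]]
wrist_force: [0.2, -0.2, 0.2]
gripper_width: 0.373
```

Emit:
play_rows:
  commands:
    - [[-0.0, 0, 0, 0, 0, 0, 0.45], [0, 0, 0, 0, 0, 0, 0.45], [0.004, -0.001, -0.009, 0, 0, 0, 0.45]]

```text
time_s: 14.8
tcp_pos: [0.4817, -0.0873, 0.1679]
ee_rot: [[-0.896, -0.179, 0.408], [-0.246, 0.962, -0.12], [-0.371, -0.207, -0.905]]
wrist_force: [0.1, 0.6, 0.4]
gripper_width: 0.537
```

```bash
python3 - <<'E'
from h import *
rep();print(r.sense()['joints'].round(2))
c=r.capture('side');L=cloud(c)-seat;L=np.stack([L@X,L@Y,L@Z],-1)*1000
k=(np.hypot(L[...,0],L[...,1])<25)&(L[...,2]>36)&(L[...,2]<50);print(np.histogram(L[k][:,2],bins=range(36,51,2)))
E
```

```text
t 14.8 plate-mm [ 1.1  1.7 54. ] phi 1.101 tilt 0.019 F [0.1 0.6 0.4] M [ 0.04  0.86 -0.02] w 0.537 j [  11.    1.  -53.   41.  -17. -126.]
[  11.41    0.74  -53.38   41.18  -17.48 -126.08]
(array([ 4,  6,  7, 22, 21,  6,  0]), array([36, 38, 40, 42, 44, 46, 48, 50]))
```

Emit:
play_rows:
  commands:
    - [[0.0035, -0.0011, -0.009, 0, 0, 0, 0.45], [0.007, -0.0022, -0.018, 0, 0, 0, 0.45], [0.0095, -0.003, -0.024, 0, 0, 0, 0.45], [0.0116, -0.0036, -0.0286, 0, 0, 0, 0.45], [0.0116, -0.0036, -0.0286, 0, 0, 0, 0.45]]

```text
time_s: 15.35
tcp_pos: [0.492, -0.0922, 0.1387]
ee_rot: [[-0.898, -0.178, 0.402], [-0.245, 0.962, -0.122], [-0.365, -0.208, -0.908]]
wrist_force: [-0.3, -0.4, -0.2]
gripper_width: 0.547
```

```bash
python3 - <<'E'
from h import *
rep();print(r.sense()['joints'].round(2))
E
```

```text
t 15.35 plate-mm [-1.1 -0.5 22.9] phi 1.101 tilt 0.022 F [-0.3 -0.5 -0.1] M [ 0.02  0.91 -0.01] w 0.547 j [   3.    4.  -58.   62.   -9. -141.]
[   2.95    4.41  -57.78   62.46   -9.22 -140.58]
```

Emit:
play_rows:
  commands:
    - [[0, 0, 0, 0, 0, 0, 1], [0, 0, 0, 0, 0, 0, 1], [0, 0, 0, 0, 0, 0, 1], [0, 0, 0, 0, 0, 0, 1], [0, 0, 0, 0, 0, 0, 1]]

```text
time_s: 15.85
tcp_pos: [0.4927, -0.0905, 0.1398]
ee_rot: [[-0.896, -0.18, 0.405], [-0.247, 0.962, -0.119], [-0.368, -0.207, -0.907]]
wrist_force: [-1.3, 2.7, 0.6]
gripper_width: 0.249
```

```bash
python3 - <<'E'
from h import *
rep();print(r.sense()['joints'].round(2))
E
```

```text
t 15.85 plate-mm [-0.4  1.2 23.7] phi 1.1 tilt 0.019 F [-1.5  2.3  1.3] M [0.73 1.31 0.06] w 0.249 j [   3.    4.  -58.   62.   -9. -141.]
[   3.1     4.3   -57.76   62.47   -9.14 -140.6 ]
```

Emit:
play_rows:
  commands:
    - [[-0.0004, 0.0001, 0.0009, -0.011, 0.0027, -0.0053, 1], [-0.0004, 0.0001, 0.0009, -0.022, 0.0054, -0.0106, 1], [-0.0004, 0.0001, 0.0009, -0.022, 0.0054, -0.0106, 1]]

```text
time_s: 16.15
tcp_pos: [0.4924, -0.0904, 0.1404]
ee_rot: [[-0.901, -0.172, 0.398], [-0.246, 0.959, -0.144], [-0.357, -0.227, -0.906]]
wrist_force: [2.9, 1.9, -2.4]
gripper_width: 0.247
```

```bash
python3 - <<'E'
from h import *
rep();print(r.sense()['joints'].round(2));print('tool z',r.sense()['ee_rot'][:,2].round(4))
E
```

```text
t 16.15 plate-mm [-0.4  1.3 24.3] phi 1.1 tilt 0.045 F [ 1.2  2.6 -3.2] M [ 1.17  0.84 -0.02] w 0.247 j [   3.    4.  -58.   65.  -11. -143.]
[   3.33    4.33  -57.9    64.87  -10.6  -143.2 ]
tool z [ 0.3979 -0.1437 -0.9061]
```

Emit:
play_rows:
  commands:
    - [[0, 0, 0, -0.032, 0.0115, 0.0725, 1], [0, 0, 0, -0.064, 0.023, 0.145, 1], [0, 0, 0, -0.0995, 0.036, 0.2265, 1], [0, 0, 0, -0.1393, 0.0504, 0.3171, 1], [0, 0, 0, -0.1592, 0.0576, 0.3624, 1]]

```text
time_s: 16.65
tcp_pos: [0.4917, -0.0916, 0.1404]
ee_rot: [[-0.763, -0.509, 0.397], [-0.6, 0.786, -0.146], [-0.238, -0.35, -0.906]]
wrist_force: [0.1, 1.4, -0.1]
gripper_width: 0.252
```

```bash
python3 - <<'E'
from h import *
rep();print(r.sense()['joints'].round(2))
E
```

```text
t 16.65 plate-mm [-0.8 -0.  24.5] phi 0.699 tilt 0.047 F [-0.3  1.4  0. ] M [ 0.48  1.06 -0.03] w 0.252 j [   3.    4.  -58.   65.  -11. -120.]
[   3.21    4.29  -57.96   64.99  -10.67 -120.23]
```

Emit:
play_rows:
  commands:
    - [[0, 0, 0, -0.032, 0.0115, 0.0725, 1], [0, 0, 0, -0.064, 0.023, 0.145, 1], [0, 0, 0, -0.0995, 0.036, 0.2265, 1], [0, 0, 0, -0.1393, 0.0504, 0.3171, 1], [0, 0, 0, -0.1393, 0.0504, 0.3171, 1]]

```text
time_s: 17.15
tcp_pos: [0.4927, -0.0909, 0.1409]
ee_rot: [[-0.543, -0.738, 0.399], [-0.833, 0.535, -0.144], [-0.107, -0.411, -0.905]]
wrist_force: [0.7, 3.0, -1.5]
gripper_width: 0.25
```

```bash
python3 - <<'E'
from h import *
rep();print(r.sense()['joints'].round(2))
E
```

```text
t 17.15 plate-mm [ 0.1  0.9 24.7] phi 0.351 tilt 0.045 F [-0.6  3.1 -1.3] M [ 1.02  0.76 -0.09] w 0.25 j [   3.    4.  -58.   65.  -11. -100.]
[   3.15    4.28  -57.93   65.22  -10.53 -100.48]
```

Emit:
play_rows:
  commands:
    - [[0, 0, 0, -0.032, 0.0115, 0.0725, 1], [0, 0, 0, -0.064, 0.023, 0.145, 1], [0, 0, 0, -0.0995, 0.036, 0.2265, 1], [0, 0, 0, -0.1234, 0.0446, 0.2809, 1], [0, 0, 0, -0.1234, 0.0446, 0.2809, 1]]

```text
time_s: 17.65
tcp_pos: [0.4929, -0.0905, 0.141]
ee_rot: [[-0.293, -0.868, 0.4], [-0.956, 0.257, -0.143], [0.022, -0.424, -0.905]]
wrist_force: [2.4, 3.0, -0.6]
gripper_width: 0.252
```

```bash
python3 - <<'E'
from h import *
rep();print(r.sense()['joints'].round(2))
E
```

```text
t 17.65 plate-mm [ 0.3  1.3 24.7] phi 0.042 tilt 0.044 F [ 1.2  3.5 -1.2] M [ 1.49  0.62 -0.11] w 0.252 j [  3.   4. -58.  65. -10. -83.]
[  3.09   4.28 -57.94  65.4  -10.43 -82.94]
```

Emit:
play_rows:
  commands:
    - [[0, 0, 0, -0.01, 0.0036, 0.0227, 1], [0, 0, 0, -0.02, 0.0072, 0.0453, 1], [0, 0, 0, -0.02, 0.0072, 0.0453, 1]]

```text
time_s: 17.95
tcp_pos: [0.4929, -0.0905, 0.141]
ee_rot: [[-0.248, -0.882, 0.4], [-0.968, 0.207, -0.143], [0.044, -0.423, -0.905]]
wrist_force: [3.8, 5.2, -0.7]
gripper_width: 0.252
```

```bash
python3 - <<'E'
from h import *
rep();print(r.sense()['joints'].round(2))
E
```

```text
t 17.95 plate-mm [ 0.3  1.3 24.7] phi -0.01 tilt 0.044 F [ 2.   5.9 -1.7] M [ 1.67  0.61 -0.08] w 0.252 j [  3.   4. -58.  65. -10. -80.]
[  3.08   4.28 -57.95  65.45 -10.42 -80.01]
```

Emit:
play_rows:
  commands:
    - [[0, 0, 0, -0.01, 0.0036, 0.0227, 1], [0, 0, 0, -0.016, 0.0058, 0.036, 1], [0, 0, 0, -0.016, 0.0058, 0.036, 1]]

```text
time_s: 18.25
tcp_pos: [0.4929, -0.0904, 0.141]
ee_rot: [[-0.213, -0.891, 0.4], [-0.975, 0.168, -0.143], [0.06, -0.421, -0.905]]
wrist_force: [3.4, 4.9, -1.0]
gripper_width: 0.252
```

```bash
python3 - <<'E'
from h import *
rep()
E
```

```text
t 18.25 plate-mm [ 0.3  1.4 24.7] phi -0.049 tilt 0.044 F [ 1.5  5.6 -1.8] M [ 1.7   0.6  -0.12] w 0.252 j [  3.   4. -58.  65. -10. -78.]
```

Emit:
play_rows:
  commands:
    - [[0, 0, 0, 0, 0, 0, 0.5], [0, 0, 0, 0, 0, 0, 0.5], [0, 0, 0, 0, 0, 0, 0.5], [0, 0, 0, 0, 0, 0, 0.5]]

```text
time_s: 18.65
tcp_pos: [0.4916, -0.0917, 0.1402]
ee_rot: [[-0.215, -0.892, 0.397], [-0.975, 0.169, -0.146], [0.063, -0.419, -0.906]]
wrist_force: [0.2, -0.1, 0.3]
gripper_width: 0.477
```

Emit:
play_rows:
  commands:
    - [[-0.008, 0.003, 0.018, 0, 0, 0, 0.5], [-0.02, 0.006, 0.045, 0, 0, 0, 0.5], [-0.038, 0.015, 0.085, 0, 0, 0, 0.8], [-0.06, 0.02, 0.12, 0, 0, 0, 1], [-0.08, 0.025, 0.15, 0, 0, 0, 1]]

```text
time_s: 19.15
tcp_pos: [0.4112, -0.0657, 0.2925]
ee_rot: [[-0.213, -0.892, 0.399], [-0.975, 0.169, -0.143], [0.06, -0.42, -0.906]]
wrist_force: [0.5, 1.5, 0.4]
gripper_width: 0.312
```

```bash
python3 - <<'E'
from h import *
rep()
out=[]
for nm,pl in(('side',1.9),('top',.44)):
    fr=[r.capture(nm) for _ in range(3)];d=fr[0];d['range_z']=np.median([f['range_z'] for f in fr],0);d['image']=np.mean([f['image'] for f in fr],0).astype(np.uint8);np.savez(nm+'.npz',**d)
    L=cloud(d)-seat;L=np.stack([L@X,L@Y,L@Z],-1)*1000
    k=(np.hypot(L[...,0],L[...,1])<32)&(L[...,2]>39)&(L[...,2]<60);q=L[k];
    if len(q)>5:
        m=q.mean(0);V=np.linalg.svd(q-m)[2];print(nm,len(q),'centre',m-[0,0,pl],'n',V[2].round(3),'long',V[0].round(3))
    R=d['image'].astype(int);rm=(R[...,0]-R[...,1]>40)&(np.abs(L[...,1]-70)<25)&(np.abs(L[...,0])<25);print('thumb',L[rm].mean(0) if rm.any() else None,rm.sum())
    out.append(d['image'][170:215,268:328] if nm=='top' else d['image'][155:215,255:335])
o=np.hstack([cv2.resize(a,(400,300),interpolation=cv2.INTER_CUBIC) for a in out[::-1]])
cv2.imwrite('pics/t.png',cv2.convertScaleAbs(o,alpha=1.8)[:,:,::-1])
E
```

```text
t 19.15 plate-mm [-13.    5.9 198. ] phi -0.049 tilt 0.044 F [0.3 1.6 0.3] M [0.2  0.83 0.04] w 0.312 j [ 26. -16. -43.  24. -47. -52.]
side 99 centre [-3.97435475  2.81496262 41.4409445 ] n [-0.085  0.004  0.996] long [-0.037 -0.999  0.001]
thumb [-3.07850436 73.3190448  21.81278719] 22
top 34 centre [ -2.24342649 -14.82614758  42.16450442] n [-0.044 -0.091  0.995] long [-0.99   0.138 -0.031]
thumb None 0
```

View pics/t.png

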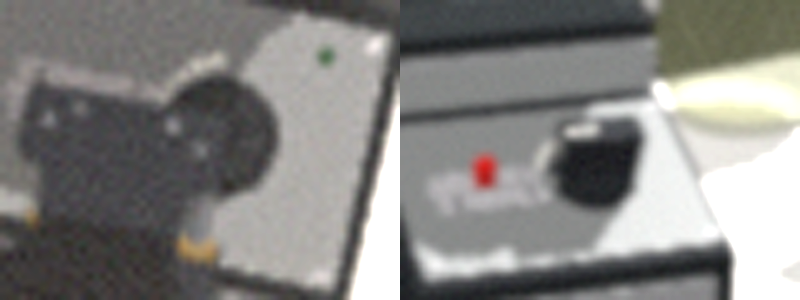

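The side crop shows the dial down on the plate with its white pointer toward the slide. Its top measures 41.4 mm and its long axis is within 0.04 rad of y. Next I'll push the slide from its outer side with shut fingers.

Emit:
play_rows:
  commands:
    - [[0.02, 0.017, -0.027, 0, 0, 0, 1], [0.042, 0.034, -0.056, 0, 0, 0, 1], [0.066, 0.053, -0.088, 0, 0, 0, 1], [0.0896, 0.0707, -0.1196, 0, 0, 0, 1], [0.0896, 0.0707, -0.1196, 0, 0, 0, 1]]

```text
time_s: 19.95
tcp_pos: [0.5008, 0.0038, 0.1634]
ee_rot: [[-0.212, -0.898, 0.386], [-0.975, 0.165, -0.15], [0.071, -0.408, -0.91]]
wrist_force: [-0.5, -2.0, -0.1]
gripper_width: 0.005
```

```bash
python3 - <<'E'
from h import *
rep()
E
```

```text
t 19.95 plate-mm [-3.7 94.8 51.3] phi -0.054 tilt 0.055 F [-0. -2. -0.] M [-0.08  1.01 -0.04] w 0.005 j [ 24.   4. -52.  47. -24. -77.]
```

Emit:
play_rows:
  commands:
    - [[0.0041, -0.001, -0.0091, 0, 0, 0, 1], [0.0082, -0.002, -0.0181, 0, 0, 0, 1], [0.0123, -0.003, -0.0272, 0, 0, 0, 1], [0.0144, -0.0035, -0.0317, 0, 0, 0, 1], [0.0144, -0.0035, -0.0317, 0, 0, 0, 1]]

```text
time_s: 20.45
tcp_pos: [0.5152, -0.0007, 0.1374]
ee_rot: [[-0.215, -0.893, 0.394], [-0.974, 0.17, -0.147], [0.065, -0.416, -0.907]]
wrist_force: [-0.3, -0.8, 0.2]
gripper_width: 0.005
```

```bash
python3 - <<'E'
from h import *
rep()
E
```

```text
t 20.45 plate-mm [-1.1 93.9 21.3] phi -0.048 tilt 0.049 F [ 0.  -0.8  0.2] M [ 0.07  0.97 -0.1 ] w 0.005 j [ 17.   7. -55.  63. -17. -88.]
```

Emit:
play_rows:
  commands:
    - [[0.0014, -0.0003, -0.003, 0, 0, 0, 1], [0.0002, -0.0052, -0.003, 0, 0, 0, 1], [-0.001, -0.01, -0.003, 0, 0, 0, 1], [-0.001, -0.01, -0.003, 0, 0, 0, 1]]

```text
time_s: 20.85
tcp_pos: [0.5149, -0.0095, 0.1363]
ee_rot: [[-0.214, -0.892, 0.398], [-0.975, 0.169, -0.145], [0.062, -0.419, -0.906]]
wrist_force: [-0.1, 1.3, -0.1]
gripper_width: 0.009
```

```bash
python3 - <<'E'
from h import *
rep()
E
```

```text
t 20.85 plate-mm [ 0.1 85.2 19.6] phi -0.049 tilt 0.046 F [-0.4  1.2  0.1] M [ 0.16  1.   -0.06] w 0.009 j [ 14.   7. -56.  67. -15. -89.]
```

Emit:
play_rows:
  commands:
    - [[-0.001, -0.004, 0, 0, 0, 0, 1], [-0.002, -0.008, 0, 0, 0, 0, 1], [-0.0024, -0.0097, 0, 0, 0, 0, 1], [-0.0024, -0.0097, 0, 0, 0, 0, 1]]

```text
time_s: 21.25
tcp_pos: [0.5126, -0.019, 0.1363]
ee_rot: [[-0.214, -0.892, 0.398], [-0.975, 0.169, -0.145], [0.062, -0.419, -0.906]]
wrist_force: [-0.8, 0.8, -0.8]
gripper_width: 0.008
```

```bash
python3 - <<'E'
from h import *
rep()
d=r.capture('side');L=cloud(d)-seat;L=np.stack([L@X,L@Y,L@Z],-1)*1000
R=d['image'].astype(int);rm=(R[...,0]-R[...,1]>40)&(np.abs(L[...,1]-60)<35)&(np.abs(L[...,0])<25);print('thumb',L[rm].mean(0) if rm.any() else None,rm.sum())
E
```

```text
t 21.25 plate-mm [ 0.1 75.4 19.5] phi -0.049 tilt 0.046 F [-1.2  0.6 -0.3] M [ 0.42  1.14 -0.02] w 0.008 j [ 13.   6. -56.  67. -14. -89.]
thumb None 0
```

Emit:
play_rows:
  commands:
    - [[-0.001, -0.004, 0, 0, 0, 0, 1], [-0.0017, -0.007, 0, 0, 0, 0, 1], [-0.0022, -0.009, 0, 0, 0, 0, 1], [-0.0022, -0.009, 0, 0, 0, 0, 1]]

```text
time_s: 21.7
tcp_pos: [0.5111, -0.0261, 0.1364]
ee_rot: [[-0.21, -0.892, 0.4], [-0.976, 0.167, -0.141], [0.059, -0.42, -0.906]]
wrist_force: [-1.5, 6.8, 0.8]
gripper_width: 0.007
```

```bash
python3 - <<'E'
from h import *
rep()
E
```

```text
t 21.7 plate-mm [ 0.4 68.2 19.5] phi -0.051 tilt 0.041 F [-2.5  6.3  2. ] M [ 1.76  1.46 -0.05] w 0.007 j [ 11.   6. -57.  68. -13. -88.]
```

Emit:
play_rows:
  commands:
    - [[-0.0004, -0.0015, 0, 0, 0, 0, 1], [-0.0007, -0.003, 0, 0, 0, 0, 1], [-0.0007, -0.003, 0, 0, 0, 0, 1]]

```text
time_s: 22.0
tcp_pos: [0.5111, -0.0266, 0.1365]
ee_rot: [[-0.206, -0.892, 0.402], [-0.977, 0.164, -0.135], [0.055, -0.421, -0.906]]
wrist_force: [-0.9, 11.6, 1.0]
gripper_width: 0.006
```

```bash
python3 - <<'E'
from h import *
rep()
E
```

```text
t 22.0 plate-mm [ 0.6 67.7 19.6] phi -0.053 tilt 0.035 F [-2.9 11.1  2.4] M [ 3.31  1.95 -0.14] w 0.006 j [ 11.   6. -57.  68. -13. -88.]
```

Emit:
play_rows:
  commands:
    - [[0.001, 0.005, 0, 0, 0, 0, 1], [0.0024, 0.012, 0, 0, 0, 0, 1], [-0.008, 0.016, 0.025, 0, 0, 0, 1], [-0.022, 0.03, 0.065, 0, 0, 0, 1], [-0.04, 0.06, 0.1, 0, 0, 0, 1]]

```text
time_s: 22.5
tcp_pos: [0.473, 0.0217, 0.227]
ee_rot: [[-0.217, -0.894, 0.392], [-0.974, 0.172, -0.147], [0.064, -0.414, -0.908]]
wrist_force: [2.1, 1.3, 1.2]
gripper_width: 0.003
```

Emit:
play_rows:
  commands:
    - [[-0.02, 0.04, 0.02, 0, 0, 0, 1], [-0.04, 0.08, 0.03, 0, 0, 0, 1], [-0.05, 0.12, 0.03, 0, 0, 0, 1], [-0.05, 0.15, 0.03, 0, 0, 0, 1], [-0.05, 0.15, 0.03, 0, 0, 0, 1]]

```text
time_s: 23.0
tcp_pos: [0.4247, 0.1755, 0.258]
ee_rot: [[-0.21, -0.893, 0.399], [-0.976, 0.165, -0.144], [0.062, -0.42, -0.906]]
wrist_force: [1.0, 0.1, 0.2]
gripper_width: 0.003
```

```bash
python3 - <<'E'
from h import *
rep()
out=[]
for nm,pl in(('side',1.9),('top',.44)):
    fr=[r.capture(nm) for _ in range(4)];d=fr[0];d['range_z']=np.median([f['range_z'] for f in fr],0);d['image']=np.mean([f['image'] for f in fr],0).astype(np.uint8)
    L=cloud(d)-seat;L=np.stack([L@X,L@Y,L@Z],-1)*1000
    k=(np.hypot(L[...,0],L[...,1])<32)&(L[...,2]>39)&(L[...,2]<60);q=L[k];
    m=q.mean(0);V=np.linalg.svd(q-m)[2];print(nm,len(q),'centre',m-[0,0,pl],'n',V[2].round(3),'long',V[0].round(3))
    R=d['image'].astype(int);rm=(R[...,0]-R[...,1]>40)&(np.abs(L[...,1]-60)<40)&(np.abs(L[...,0])<25);print('thumb',L[rm].mean(0) if rm.any() else None,rm.sum())
    v,u=np.nonzero(rm);print('px',u.mean() if len(u) else 0,v.mean() if len(v) else 0)
    out.append(d['image'][170:215,268:328] if nm=='top' else d['image'][155:215,255:335])
o=np.hstack([cv2.resize(a,(400,300),interpolation=cv2.INTER_CUBIC) for a in out[::-1]])
cv2.imwrite('pics/u.png',cv2.convertScaleAbs(o,alpha=1.8)[:,:,::-1])
E
```

```text
t 23.0 plate-mm [-67.8 243.4 185.5] phi -0.053 tilt 0.044 F [ 0.9  0.3 -0.3] M [ 0.02  0.95 -0.08] w 0.003 j [ 57.  -4. -41.  32. -51. -89.]
side 100 centre [-4.10281789  3.03483689 41.43962479] n [-0.101  0.019  0.995] long [-0.039 -0.999  0.015]
thumb [-0.94993807 52.77040669 19.60941696] 24
px 277.8333333333333 188.0
top 117 centre [-1.6282083   2.04714099 41.98223292] n [-0.018  0.001  1.   ] long [-0.001 -1.     0.001]
thumb [-0.18482847 50.57440127 23.04159103] 16
px 284.3125 187.0625
```

View pics/u.png

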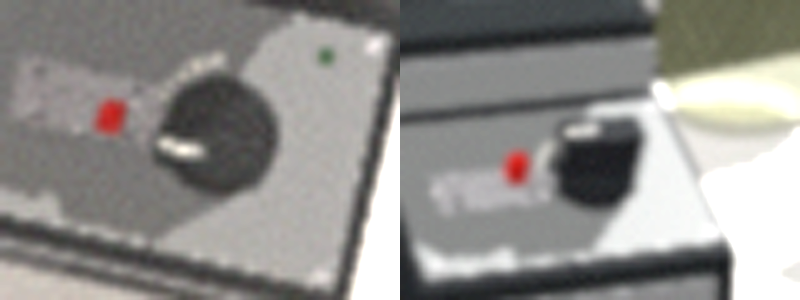

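The picture shows the pointer at the slide, with the red thumb right beside the dial: at (111,117) in the top half and (517,168) in the side half. All checks agree, so I'm handing in.

```bash
python3 -c "
from station import r
print(r.finish_job())"
```

```text
the job is handed in; nothing more can be done
None
```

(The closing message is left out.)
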